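# Clear the tool-setting bench: studs into the jar, insert cases into one column

## Task

Clear the tool-setting bench: pour the pull studs from both trays through the wide funnel, so that every stud ends down in the jar, and set each emptied tray back upright on the rubber mat. Also stack all the loose closed cases flat in one column, squarely on the middle of the green base plate and in line with it, the large ones below the small ones; the order of the two jobs is free. Leave the spray can and the tool holders alone.

Things in the scene. Friction and masses are not known exactly. Their poses are not given: they have to be found in the camera images.
- jar: fixed filling stand: narrow clear jar (inside 68 mm across, 82 tall, floor 6 mm thick) with a wide aluminium funnel fixed on its mouth (rim 144 mm across inside, 156 outside, 145 above the bench; throat about 66 mm across at 83). A steel post, 16 mm thick, 110 tall, stands 95 mm from the axis on its +x side. Origin: jar axis at bench height; z up.
- mat: fixed black rubber mat 200 (x) x 270 (y) x 3 mm on the bench, the trays' place. Origin: centre of its underside.
- tray_a: loose aluminium pouring tray, open spout at its -x end, black upright handle post at +x; 130 mm long (x), 64 wide (y), floor and walls 4 mm thick, walls up to 38 mm. Over the last 30 mm to the spout the floor rises 5 mm. About 0.25 kg empty. Holds 2 to 4 studs (friction about 0.6: they slide out when the spout is tipped down 55 degrees or more). Origin: centre of the underside; z up.
- tray_a_lip (a point): middle of the edge of that tray's spout lip, top of the floor: 65 mm to -x of the tray's origin, 9 mm up. Axes as the tray's.
- tray_a_grip (a point): point to grip on that tray's handle post: 73 mm to +x of the tray's origin, 80 mm above its underside. The post is 16 mm (x) by 26 mm (y), straight, from 10 to 102 mm above the underside. Axes as the tray's.
- tray_b: loose aluminium pouring tray, open spout at its -x end, black upright handle post at +x; 130 mm long (x), 64 wide (y), floor and walls 4 mm thick, walls up to 38 mm. Over the last 30 mm to the spout the floor rises 5 mm. About 0.25 kg empty. Holds 2 to 4 studs (friction about 0.6: they slide out when the spout is tipped down 55 degrees or more). Origin: centre of the underside; z up.
- tray_b_lip (a point): middle of the edge of that tray's spout lip, top of the floor: 65 mm to -x of the tray's origin, 9 mm up. Axes as the tray's.
- tray_b_grip (a point): point to grip on that tray's handle post: 73 mm to +x of the tray's origin, 80 mm above its underside. The post is 16 mm (x) by 26 mm (y), straight, from 10 to 102 mm above the underside. Axes as the tray's.
- stud_a1: loose steel pull stud starting in tray_a (may be absent): flange 20 mm diameter x 8 mm, then stem 14 mm diameter, 24 mm long in all, 35 g. Origin: centre of the flange's outer face; z along the stem.
- stud_a2: loose steel pull stud starting in tray_a (may be absent): flange 20 mm diameter x 8 mm, then stem 14 mm diameter, 24 mm long in all, 35 g. Origin: centre of the flange's outer face; z along the stem.
- stud_a3: loose steel pull stud starting in tray_a (may be absent): flange 20 mm diameter x 8 mm, then stem 14 mm diameter, 24 mm long in all, 35 g. Origin: centre of the flange's outer face; z along the stem.
- stud_a4: loose steel pull stud starting in tray_a (may be absent): flange 20 mm diameter x 8 mm, then stem 14 mm diameter, 24 mm long in all, 35 g. Origin: centre of the flange's outer face; z along the stem.
- stud_b1: loose steel pull stud starting in tray_b (may be absent): flange 20 mm diameter x 8 mm, then stem 14 mm diameter, 24 mm long in all, 35 g. Origin: centre of the flange's outer face; z along the stem.
- stud_b2: loose steel pull stud starting in tray_b (may be absent): flange 20 mm diameter x 8 mm, then stem 14 mm diameter, 24 mm long in all, 35 g. Origin: centre of the flange's outer face; z along the stem.
- stud_b3: loose steel pull stud starting in tray_b (may be absent): flange 20 mm diameter x 8 mm, then stem 14 mm diameter, 24 mm long in all, 35 g. Origin: centre of the flange's outer face; z along the stem.
- stud_b4: loose steel pull stud starting in tray_b (may be absent): flange 20 mm diameter x 8 mm, then stem 14 mm diameter, 24 mm long in all, 35 g. Origin: centre of the flange's outer face; z along the stem.
- stand: fixed green steel base plate 130 (x) x 72 (y) x 10 mm for the column of cases. Origin: centre of its underside, its top is 10 mm above that; z up.
- case_l1: loose closed grey-blue insert case, large, 120 (x) x 62 (y) x 34 mm, 0.3 kg (may be absent). Origin: centre of its underside; z up. The two ends are alike.
- case_l2: loose closed grey-blue insert case, large, 120 (x) x 62 (y) x 34 mm, 0.3 kg (may be absent). Origin: centre of its underside; z up. The two ends are alike.
- case_s1: loose closed grey-blue insert case, small, 90 (x) x 62 (y) x 28 mm, 0.2 kg (may be absent). Origin: centre of its underside; z up. The two ends are alike.
- case_s2: loose closed grey-blue insert case, small, 90 (x) x 62 (y) x 28 mm, 0.2 kg (may be absent). Origin: centre of its underside; z up. The two ends are alike.
- spray_can: bystander, loose: spray can 60 mm diameter, 140 mm tall, stands at the back. Leave it alone. Origin: centre of its underside.
- holder_a: bystander, loose: steel taper tool holder standing on its 62 mm flange, 74 mm tall. Leave it alone. Origin: centre of its underside.
- holder_b: bystander, loose: steel taper tool holder standing on its 62 mm flange, 74 mm tall. Leave it alone. Origin: centre of its underside.

How it is judged (in metres and radians):
At the end, for the whole second after the job is handed in: Every stud is in the jar, below its mouth; both trays stand upright (0.08 rad) and still on the mat (centres within 60 mm in x, 110 mm in y of its centre); all cases lie still and flat in one column, centres within 8 mm of the plate's centre, turned under 0.1 rad from it, small above large (horizontal distance between each of stud_a1, stud_a2, stud_a3, stud_a4, stud_b1, stud_b2, stud_b3, stud_b4 and jar below 0.04 m and z of each of stud_a1, stud_a2, stud_a3, stud_a4, stud_b1, stud_b2, stud_b3, stud_b4 in the frame of jar below 0.078 m and angle between each of tray_a, tray_b's own z axis and vertical below 0.08 rad and linear speed of each of tray_a, tray_b, case_l1, case_l2, case_s1, case_s2 below 0.02 m/s and x of tray_a in the frame of mat between -0.06 and 0.06 m and y of tray_a in the frame of mat between -0.11 and 0.11 m and z of each of tray_a, tray_b in the frame of mat below 0.008 m and x of tray_b in the frame of mat between -0.06 and 0.06 m and y of tray_b in the frame of mat between -0.11 and 0.11 m and horizontal distance between each of case_l1, case_l2, case_s1, case_s2 and stand below 0.008 m and angle between the x axis of each of case_l1, case_l2, case_s1, case_s2 and the x axis of stand, either way round below 0.1 rad and angle between each of case_l1, case_l2, case_s1, case_s2's own z axis and vertical below 0.05 rad and z of each of case_s1, case_s2 in the frame of case_l1 above 0.025 m and z of each of case_s1, case_s2 in the frame of case_l2 above 0.025 m); the robot touches nothing.
It fails at once if the spray can is pushed aside or knocked over (moved over 30 mm) (distance of spray_can from where it was at the start of the episode above 0.03 m).
It fails at once if the tool holder near the robot is pushed aside or knocked over (moved over 30 mm) (distance of holder_a from where it was at the start of the episode above 0.03 m).
It fails at once if the tool holder at the back is pushed aside or knocked over (moved over 30 mm) (distance of holder_b from where it was at the start of the episode above 0.03 m).
Of stud_a1, stud_a2, stud_a3, stud_a4 only 2 to 4 are there at a start; the rules pass over those that are not, and their reading is None.
Of stud_b1, stud_b2, stud_b3, stud_b4 only 2 to 4 are there at a start; the rules pass over those that are not, and their reading is None.
Of case_l1, case_l2, case_s1, case_s2 only 3 to 4 are there at a start; the rules pass over those that are not, and their reading is None.
At some moment in a run one of case_l1, case_l2, case_s1, case_s2 may be knocked a few centimetres aside while the robot is not near it.
It also fails if it takes over 210 s, if anything falls off the work surface, if the arm or the gripper's body presses on something with over 40 N, if the wrist force passes 120 N, or if a joint passes its speed limit or range.

## Robot

A 6-joint arm with a two-finger parallel gripper is mounted at the origin on the work surface. World frame = base frame: x ahead of the robot, y to its left, z up, the work surface at z = 0. Lengths are in m, angles in degrees, forces in N, time in s.
With the tool pointing down it reaches from about 0.325 to 1 m from the base axis. Payload 5.1 kg.
Tool frame: the origin (TCP) lies at the very end of the fingers, on their centre line; the grasp point (between the pads) lies 19 mm behind it; z points along the fingers, y is the direction in which the jaws open and shut (so a half turn about z gives the same grasp; the last joint's range is limited). The gripper opens to 85 mm and grips with 20 to 120 N. Pads are 22 mm wide; open, the fingers measure 114 mm over their backs; the gripper's body (76 mm by 85 mm) begins 54 mm behind the grasp point. The pads swing forward as they close: fully open they stand 13 mm farther back than shut.
Start: joints at [-78.759, 7.093, 94.555, -0, 78.352, -4.733], TCP at [0.179, -0.625, 0.231] pointing down, gripper open.
Joint ranges: [-149.61, 149.61], [-58.7, 133.49], [1.44, 155.28], [-77.14, 257.14], [18.33, 153.61], [-166.67, 166.67]. Speed limits (degrees/s): [147.25, 147.25, 180, 180, 180, 180].

## Interface

Orientations are given as [roll, pitch, yaw] about the fixed x, y, z axes, in that order (R = Rz(yaw) Ry(pitch) Rx(roll)).
In Python, from workcell import robot gives the robot as it stands.
- The arm moves only by the tool arm_command, never from a script. Its argument "targets" is a list of rows, each a list of 4 numbers: the shift along the tool's x, y, z in cm, then the turn about the tool's z in rad. In form: [[x, y, z, turn], ...]. A call has 1 to 12 rows; each row shifts and turns the commanded pose from where the row before left it, along the tool's axes as they then stand; what a row does not reach is not made up. A row lasts 1/10 s, in which the tool goes at most 50 mm and 8.59 degrees, less where a joint would pass 70% of its speed; a pose out of reach is approached as far as the arm can. A call is refused whole if a number of a shift passes 5 or a number of a turn 0.15, either way. A call with a gripper value outside its range is refused whole. "fingers" is the closure, from -1 (fully open) to 1 (shut), set as the call begins (left out, the last holds). The fingers move at their own pace and stop on an object; "force" is the grip in N (left out, the last holds). Time passes only in rows, so rows that do not move let the fingers close. It gives the time, the measured TCP pose, the force and the opening at its end, in the units of the state.
- robot.state(): the state, without advancing time (a new reading comes with each control period).
- robot.grab_frame(name): name is "scene" or "side" or "wrist"; returns a dict with "img" (384x512x3 uint8, blue, green, red), "range_z" (384x512 float32, m along the optical axis (not along the pixel's ray), 0 where there is no reading), "vertical_fov" (degrees; the focal length in pixels is half the picture's height over the tangent of half this angle, whatever the lens; pixels are square), "cx", "cy" (the principal point, pixels), "extrinsics" (4x4, takes a point from camera to world coordinates); the wrist camera has in their place "T_tool_cam" (4x4, takes a point from camera to tool coordinates, whose origin is the TCP and whose axes are the flange's). Camera axes: x right, y down, z forward; pixel columns grow to the right and rows downward; lengths in m; the calibration is good to about 2 mm. A picture is of the moment at which its call begins: read the wrist's pose just before it.
- robot.close_job(): hands the job in, once; it reports no verdict.
The state is a dict: "t": time; "joint_positions": joint angles; "qvel": joint speeds; "effort": joint torques, N m; "position": TCP position; "orientation": TCP orientation; "wrist_force": force on the tool from outside, world axes, zero at the start; "torque": the same for the moment, N m; "opening": finger opening in m.
Only numpy, scipy, OpenCV 4.12 (cv2) and the standard library are available. Lean on these libraries where they do the work, as an engineer would, in place of code of your own. Each camera call takes 0.05 s, during which the arm holds its last target.

## Working session

There is one attempt and no reset: what is moved stays moved. The work goes in short steps, Python scripts to look and compute and a tool call to move; the robot and the scene stay as the last step left them, time stands still between calls to the robot, and variables do not carry over. Pictures are saved under pics/ and viewed, and the job is handed in when it is done.

Besides the shell and the picture viewer there is one more tool, called after "Emit:" in YAML: its name, and indented under it one key for each argument. arm_command: Moves the arm, as the interface text tells. Its arguments: {"type":"object","properties":{"targets":{"type":"array"},"fingers":{"type":"number"},"force":{"type":"number"}},"required":["targets"]}

```bash
ls; mkdir -p pics; python3 - <<'E'
from workcell import robot
import cv2,numpy as np
s=robot.state(); print(s)
for n in ["scene","side","wrist"]:
    f=robot.grab_frame(n); cv2.imwrite(f"pics/{n}0.png",f["img"])
    np.savez(f"pics/{n}0.npz",**f)
    print(n,f["vertical_fov"],f["cx"],f["cy"],np.round(f.get("extrinsics",f.get("T_tool_cam")),3).tolist())
E
```

```text
pics
{'t': 0.0, 'joint_positions': array([-7.87589602e+01,  7.13199285e+00,  9.46343398e+01,  1.45312513e-03,
        7.83495255e+01, -4.73185722e+00]), 'qvel': array([ 0.03895611, -0.09643269,  0.03589765, -0.07479436, -0.04110387,
        0.05173269]), 'effort': array([ 2.85310751e-03, -4.23600733e+01, -3.65454376e+01,  1.57701088e-04,
        6.90647386e-03,  1.54692924e-05]), 'position': array([ 0.17873808, -0.62431617,  0.23006731]), 'orientation': array([-1.79884654e+02, -1.09751832e-02,  1.59725910e+01]), 'wrist_force': array([-0.29638161, -0.39006114,  0.25300437]), 'torque': array([0.03972065, 0.01477081, 0.01407926]), 'opening': 0.08536592987454546}
scene 44.19199871128889 249.17081455529524 192.55217162423145 [[-0.625, 0.589, -0.513, 1.321], [0.78, 0.46, -0.424, 0.628], [-0.014, -0.665, -0.747, 1.147], [0.0, 0.0, 0.0, 1.0]]
side 51.496246794414844 255.24183197865614 190.9016647772694 [[-0.928, -0.196, 0.316, 0.238], [-0.372, 0.454, -0.81, 0.913], [0.015, -0.869, -0.494, 0.644], [0.0, 0.0, 0.0, 1.0]]
wrist 59.12442716192569 255.14241395180952 194.79082810290774 [[0.0, -0.957, -0.29, 0.074], [1.0, -0.0, 0.002, -0.0], [-0.002, -0.29, 0.957, -0.144], [0.0, 0.0, 0.0, 1.0]]
```

View pics/scene0.png

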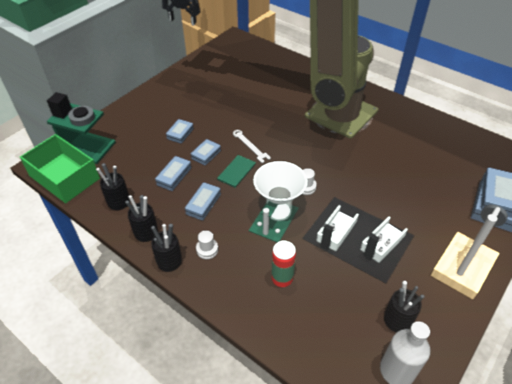

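View pics/side0.png

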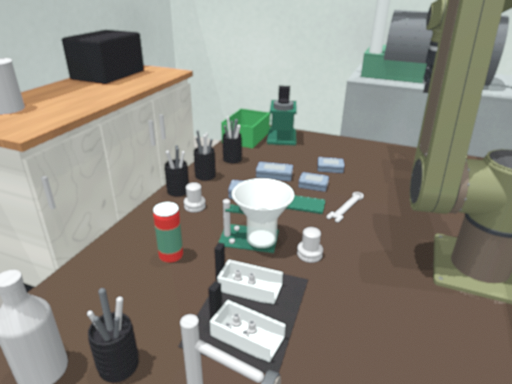

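View pics/wrist0.png

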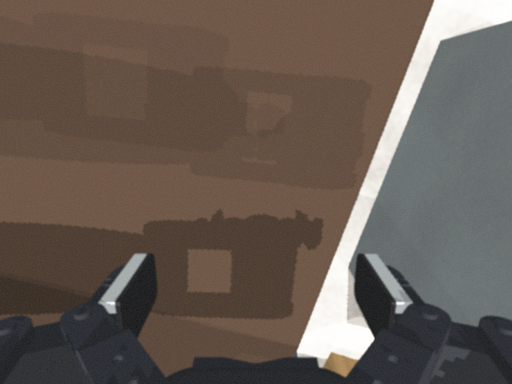

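The scene shows four blue-grey cases (scene px ~180,130; 206,152; 172,172; 203,200), a green plate (237,170), the funnel (280,190) with its post (265,222), and trays with handles toward +x (337,228; 383,240). The holders are at (207,245) and (308,182), and the can is at (283,265). Next I measure these.

```bash
cat > h.py <<'E'
import numpy as np,cv2
from workcell import robot
from scipy.spatial.transform import Rotation as R
def grab(n,tag=None):
    s=robot.state(); f=robot.grab_frame(n)
    if n=="wrist":
        T=np.eye(4);T[:3,:3]=R.from_euler('xyz',s["orientation"],degrees=True).as_matrix();T[:3,3]=s["position"]
        f["E"]=T@f["T_tool_cam"]
    else: f["E"]=f["extrinsics"]
    if tag: cv2.imwrite(f"pics/{tag}.png",f["img"])
    return f
def cloud(f):
    h,w=f["range_z"].shape; F=h/2/np.tan(np.radians(f["vertical_fov"])/2)
    v,u=np.mgrid[:h,:w]; z=f["range_z"].astype(float)
    P=np.stack([(u-f["cx"])/F*z,(v-f["cy"])/F*z,z],-1)
    P=P@f["E"][:3,:3].T+f["E"][:3,3]; P[z==0]=np.nan
    return P
def plane(f,pix,z):
    h=f["range_z"].shape[0];F=h/2/np.tan(np.radians(f["vertical_fov"])/2)
    pix=np.atleast_2d(pix).astype(float)
    d=np.c_[(pix[:,0]-f["cx"])/F,(pix[:,1]-f["cy"])/F,np.ones(len(pix))]@f["E"][:3,:3].T
    o=f["E"][:3,3]; return o+d*((z-o[2])/d[:,2])[:,None]
def rect(P,m=None):
    q=(P[:,:2]*1000).astype(np.float32); (c,(a,b),t)=cv2.minAreaRect(q)
    if a<b: a,b,t=b,a,t+90
    t=(t+90)%180-90
    return np.round([c[0],c[1],a,b,t],1)
E
python3 - <<'E'
from h import *
for n in ["scene","side"]:
    f=grab(n,n+"1"); P=cloud(f); hsv=cv2.cvtColor(f["img"],cv2.COLOR_BGR2HSV)
    on=(P[...,2]>-.05)&(P[...,2]<.3)&(P[...,0]>.2)&(P[...,0]<1.1)&(np.abs(P[...,1])<.7)
    print(n,"table z",np.nanmedian(P[...,2][on&(hsv[...,2]<80)]))
    for nm,m in dict(blue=(hsv[...,0]>95)&(hsv[...,0]<125)&(hsv[...,1]>50),green=(hsv[...,0]>65)&(hsv[...,0]<95)&(hsv[...,1]>80)).items():
        m=(m&on).astype(np.uint8)
        k,L,st,ce=cv2.connectedComponentsWithStats(m,connectivity=4)
        for i in range(1,k):
            if st[i,4]>80:
                Q=P[L==i]; zt=np.percentile(Q[:,2],80); T=Q[np.abs(Q[:,2]-zt)<.006]
                print(nm,ce[i].round(),st[i,4],"ztop",zt.round(4),rect(T) if len(T)>10 else None)
E
```

```text
scene table z 0.0022043500545273487
blue [179. 132.] 276 ztop 0.0285 [ 465.3 -401.    88.9   65.1   13. ]
blue [205. 153.] 312 ztop 0.028 [ 491.2 -253.2   94.    65.     4.4]
blue [173. 174.] 483 ztop 0.0339 [ 633.4 -266.   124.5   66.2   12.4]
blue [202. 202.] 514 ztop 0.0341 [ 662.9 -105.8  123.7   63.4   14.7]
green [ 69. 153.] 3388 ztop 0.0882 [ 845.3 -562.8  215.   176.7   89.9]
green [236. 171.] 621 ztop 0.0109 [ 487.5 -115.   134.7   75.9    6. ]
green [ 89. 179.] 122 ztop 0.0441 [ 8.160e+02 -4.593e+02  2.840e+01  7.200e+00 -4.000e-01]
green [271. 227.] 502 ztop 0.0048 [574.2 105.  149.4 100.5  13.1]
green [282. 273.] 222 ztop 0.0804 [746.2 259.7  51.2  17.5 -63.9]
side table z 0.02948525224475068
blue [330. 167.] 164 ztop 0.0243 [ 467.3 -378.3  100.5   46.4  -13.9]
blue [275. 174.] 263 ztop 0.0308 [ 628.  -261.8  114.6   54.6    9.5]
blue [313. 185.] 173 ztop 0.0239 [ 482.6 -224.3   84.     9.6    4.9]
green [266. 126.] 1881 ztop 0.0804 [ 845.2 -540.8  373.5  221.2   75.5]
green [307. 204.] 453 ztop 0.0124 [ 472.5 -116.4  106.5   74.     7.6]
green [241. 240.] 503 ztop 0.0062 [570.5 106.8 148.4  99.   10.9]
green [169. 240.] 459 ztop 0.0818 [712.9 266.6  52.9  19.   34.7]
```

```bash
python3 - <<'E'
from h import *
f=grab("scene"); P=cloud(f); hsv=cv2.cvtColor(f["img"],cv2.COLOR_BGR2HSV)
x,y,z=P[...,0],P[...,1],P[...,2]
# funnel rim
m=(z>.138)&(z<.152)&(x>.4)&(x<.7)&(y>-.15)&(y<.2); Q=P[m]
c,r=cv2.minEnclosingCircle((Q[:,:2]*1000).astype(np.float32)); print("rim",len(Q),c,r)
white=(hsv[...,1]<60)&(hsv[...,2]>120)
# post
m=(z>.095)&(z<.118)&(x>.55)&(x<.75)&(y>-.1)&(y<.2);
for d in P[m][:]: pass
print("post?",np.c_[np.argwhere(m)[:,::-1],(P[m]*1000).round()].astype(int)[:60:3].tolist())
# dark mat
u=(hsv[...,2]<45)&(z<.02)&(x>.35)&(x<1)&(y>.1)&(y<.6)
k,L,st,ce=cv2.connectedComponentsWithStats(u.astype(np.uint8))
for i in range(1,k):
    if st[i,4]>300: print("dark",ce[i],st[i,4],rect(P[L==i]))
# tray white
t=white&(z>.02)&(z<.06)&(x>.4)&(x<.9)&(y>.12)&(y<.6)
k,L,st,ce=cv2.connectedComponentsWithStats(t.astype(np.uint8))
for i in range(1,k):
    if st[i,4]>60: print("tray",ce[i],st[i,4],rect(P[L==i]))
# handles
t=(hsv[...,2]<70)&(z>.06)&(z<.12)&(x>.4)&(x<.9)&(y>.12)&(y<.6)
k,L,st,ce=cv2.connectedComponentsWithStats(t.astype(np.uint8))
for i in range(1,k):
    if st[i,4]>15: Q=P[L==i];T=Q[Q[:,2]>.09];print("handle",ce[i],st[i,4],Q[:,2].max().round(3),T.mean(0).round(3),T.min(0).round(3),T.max(0).round(3))
# upsized crop
cv2.imwrite("pics/crop1.png",cv2.resize(f["img"][140:300,180:430],None,fx=3,fy=3,interpolation=cv2.INTER_CUBIC))
E
```

```text
rim 316 (537.9541625976562, 97.68035888671875) 78.76933288574219
post? [[262, 180, 551, 42, 117], [264, 182, 551, 49, 113], [263, 183, 555, 49, 112], [262, 184, 559, 49, 110], [261, 185, 567, 51, 114], [264, 185, 554, 52, 103], [262, 186, 566, 54, 111], [265, 186, 550, 53, 97], [263, 187, 567, 59, 111], [261, 188, 574, 57, 111], [264, 188, 560, 57, 99], [262, 189, 576, 62, 112], [265, 189, 559, 60, 96], [264, 190, 566, 62, 99], [263, 191, 577, 66, 107], [264, 192, 575, 68, 102], [268, 199, 594, 98, 109], [271, 200, 597, 111, 116], [272, 201, 593, 112, 109], [287, 201, 569, 147, 112]]
tray [309.49253731 184.55223881] 67 [416.2 127.2  35.2  14.3 -28.6]
tray [284.44791667 211.30208333] 96 [550.8 131.9  48.   10.1 -20.7]
tray [333.44776119 214.80597015] 67 [471.9 252.5  83.5   5.7   3.2]
tray [343.40140845 233.25352113] 142 [498.6 313.7 140.9  20.7  -4.5]
tray [387.44019139 245.94258373] 209 [460.7 430.4 123.6  26.9  -6.4]
tray [444.07960199 263.77114428] 201 [ 4.310e+02  5.851e+02  6.190e+01  2.930e+01 -2.000e-01]
handle [327.21978022 231.6043956 ] 91 0.108 [0.572 0.289 0.1  ] [0.564 0.278 0.09 ] [0.577 0.3   0.108]
handle [372.1372549  241.29411765] 102 0.107 [0.525 0.403 0.1  ] [0.516 0.392 0.09 ] [0.531 0.415 0.107]
handle [403.97121212 306.97424242] 660 0.12 [0.651 0.562 0.099] [0.606 0.525 0.09 ] [0.678 0.596 0.12 ]
```

View pics/crop1.png

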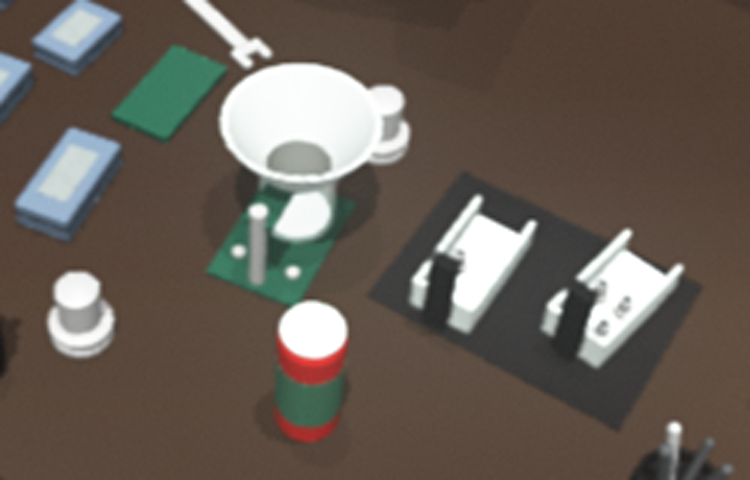

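```bash
cat >> h.py <<'E'
def plan(x,y,z,yaw,sym=True):
    "print turn (rad) and shift in tool cm AFTER turn (tool down)"
    s=robot.state(); p=s["position"]*1000; yw=s["orientation"][2]
    d=(yaw-yw+180)%360-180
    if sym: d=(d+90)%180-90
    ny=np.radians(yw+d); dx,dy,dz=np.array([x,y,z])-p
    c,sn=np.cos(ny),np.sin(ny)
    print("t",round(s["t"],2),"pos",p.round(1),"ori",s["orientation"].round(2),"open",round(s["opening"]*1000,1),"F",s["wrist_force"].round(1))
    print("turn",round(-np.radians(d),3),"shift cm",np.round([(c*dx+sn*dy)/10,(sn*dx-c*dy)/10,-dz/10],2))
E
python3 - <<'E'
from h import *
f=grab("scene")
M=plane(f,[(335,198.3),(303.3,239),(387.3,282.7),(414,236)],.003)
print("mat",rect(M),(M*1000).round().tolist())
plan(663,-106,170,14.7)
E
```

```text
mat [474.4 347.6 266.5 195.2 -86.1] [[386.0, 210.0, 3.0], [581.0, 221.0, 3.0], [561.0, 487.0, 3.0], [369.0, 474.0, 3.0]]
t 0.35 pos [ 178.8 -624.8  231. ] ori [-179.97   -0.     15.97] open 85.0 F [-0.  -0.  -0.2]
turn 0.022 shift cm [ 60.   -37.89   6.1 ]
```

Emit:
arm_command:
  targets:
    - [4,-2.5,0,0.022]
    - [4,-2.5,0,0]
    - [4,-2.5,0,0]
    - [4,-2.5,0,0]
    - [4,-2.5,0.5,0]
    - [4,-2.5,0.5,0]
    - [4,-2.5,0.5,0]
    - [4,-2.5,0.5,0]
    - [4,-2.5,0.5,0]
    - [4,-2.5,0.5,0]
    - [4,-2.5,0.5,0]
    - [4,-2.5,0.5,0]
  fingers: -1
  force: 60

```text
t: 1.55
position: [0.5673, -0.2105, 0.1914]
orientation: [180.0, -0.0, 14.7]
wrist_force: [0.1, -0.7, -0.1]
opening: 0.0854
```

Emit:
arm_command:
  targets:
    - [4,-2.5,0.5,0]
    - [4,-2.5,0.5,0]
    - [4,-2.8,1,0]
    - [0,0,0,0]
    - [0,0,0,0]

```text
t: 2.05
position: [0.6626, -0.1051, 0.1705]
orientation: [-180.0, 0.1, 14.8]
wrist_force: [0.5, 0.5, -0.1]
opening: 0.0853
```

```bash
cat >> h.py <<'E'
def cases(f,P=None,lo=.0,hi=.3):
    P=cloud(f); hsv=cv2.cvtColor(f["img"],cv2.COLOR_BGR2HSV)
    m=(hsv[...,0]>95)&(hsv[...,0]<125)&(hsv[...,1]>50)&(P[...,2]>lo)&(P[...,2]<hi)
    m=cv2.morphologyEx(m.astype(np.uint8),cv2.MORPH_OPEN,np.ones((3,3)))
    k,L,st,ce=cv2.connectedComponentsWithStats(m)
    for i in range(1,k):
        if st[i,4]>150:
            Q=P[L==i]; zt=np.percentile(Q[:,2],80); T=Q[np.abs(Q[:,2]-zt)<.006]
            # rays onto top plane
            C=np.argwhere((L==i)&(np.abs(P[...,2]-zt)<.006))[:,::-1]
            print("case",ce[i].round(),st[i,4],"ztop",zt.round(4),"depth",rect(T),"ray",rect(plane(f,C,zt)))
E
python3 - <<'E'
from h import *
plan(663,-106,170,14.7)
cases(grab("wrist","w1")); print();cases(grab("scene"))
E
```

```text
t 2.05 pos [ 662.6 -105.1  170.5] ori [-1.7998e+02  8.0000e-02  1.4840e+01] open 85.3 F [ 0.5  0.5 -0.1]
turn 0.002 shift cm [0.02 0.09 0.05]
case [281. 151.] 1228 ztop 0.0358 depth [ 681.5 -115.7   66.9   36.1   13.9] ray [ 681.8 -115.5   66.5   35.7   13.8]
case [228. 166.] 413 ztop 0.0357 depth [670.7 -80.1  29.5  12.   13.2] ray [671.1 -80.2  29.1  11.8  13.2]
case [401. 213.] 1757 ztop 0.0342 depth [ 667.3 -244.1   86.8   45.9  -31.8] ray [ 668.1 -243.2   87.1   47.9  -31.7]
case [250. 232.] 1916 ztop 0.0357 depth [ 629.2 -115.2   61.4   54.5  -77.1] ray [ 629.8 -115.    60.7   53.6  -76.8]
case [342. 338.] 1212 ztop 0.0285 depth [ 508.2 -244.    47.1   45.5    4.5] ray [ 510.6 -241.6   49.1   45.8    3.7]

case [419.  21.] 534 ztop 0.19 depth [-570.3    6.9   53.3   36.2  -60.8] ray [-572.9    4.5   51.5   47.1  -66.4]
case [173. 177.] 393 ztop 0.0336 depth [ 634.3 -266.6  119.1   64.9   11.7] ray [ 633.6 -260.8  123.    64.5    7.7]
case [493. 195.] 939 ztop 0.0894 depth [114.9 602.6 154.8  73.2  18. ] ray [118.  602.2 154.   71.9  18.6]
case [203. 203.] 468 ztop 0.0339 depth [ 663.  -105.5  122.3   62.4   13.4] ray [ 665.3 -103.5  122.    62.5   13.6]
```

View pics/w1.png

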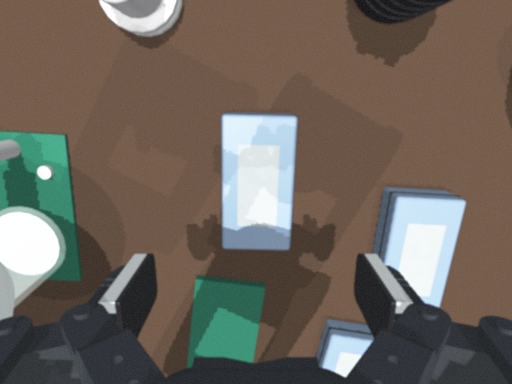

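The wrist view shows the target case whole (u 222-296, v 115-250), but shadows split the colour mask. I'll segment by height instead.

```bash
cat >> h.py <<'E'
def tops(f,zt,tol=.004,amin=300):
    P=cloud(f); m=(np.abs(P[...,2]-zt)<tol).astype(np.uint8); m[300:]=0
    m=cv2.morphologyEx(m,cv2.MORPH_OPEN,np.ones((3,3)))
    k,L,st,ce=cv2.connectedComponentsWithStats(m)
    for i in range(1,k):
        if st[i,4]>amin:
            C=np.argwhere(L==i)[:,::-1]
            Q=P[L==i]
            print("top",ce[i].round(),st[i,4],"z",np.median(Q[:,2]).round(4),"depth",rect(Q),"ray",rect(plane(f,C,zt)))
E
python3 - <<'E'
from h import *
f=grab("wrist"); tops(f,.034)
E
```

```text
top [256. 179.] 9594 z 0.0353 depth [ 660.9 -107.5  119.5   62.2   13.5] ray [ 661.  -107.4  119.4   61.6   13.5]
top [421. 239.] 6118 z 0.0355 depth [ 639.2 -265.9  102.6   62.3   11.7] ray [ 639.  -265.2  104.2   63.5   11.5]
top [ 32. 238.] 424 z 0.0341 depth [557.8  76.3  65.5  19.5  43.7] ray [559.1  75.   64.7  20.2  43.4]
```

Emit:
arm_command:
  targets:
    - [-4.5,-1,0,0]
    - [-4.5,-1,0,0]
    - [-4.5,-1,0,0]
    - [-3.5,-1,0,0]
    - [0,0,0,0]
    - [0,0,0,0]

```text
t: 2.8
position: [0.4874, -0.1117, 0.1722]
orientation: [179.9, -0.1, 14.6]
wrist_force: [0.2, -0.6, 0.3]
opening: 0.0856
```

```bash
python3 - <<'E'
from h import *
plan(661,-107.5,170,13.5)
f=grab("wrist","w2"); P=cloud(f); hsv=cv2.cvtColor(f["img"],cv2.COLOR_BGR2HSV)
m=((hsv[...,0]>65)&(hsv[...,0]<95)&(hsv[...,1]>80)).astype(np.uint8)
m=cv2.morphologyEx(m,cv2.MORPH_OPEN,np.ones((3,3)))
k,L,st,ce=cv2.connectedComponentsWithStats(m)
for i in range(1,k):
    if st[i,4]>500: C=np.argwhere(L==i)[:,::-1];print(ce[i],st[i],np.nanmedian(P[L==i][:,2]),rect(P[L==i]),rect(plane(f,C,.01)))
tops(f,.0285)
E
```

```text
t 2.8 pos [ 487.4 -111.7  172.2] ori [ 1.7992e+02 -1.2000e-01  1.4580e+01] open 85.6 F [ 0.2 -0.6  0.3]
turn 0.019 shift cm [16.98  3.64  0.22]
[72.15595162 46.57479313] [  10    0   86  111 3142] 0.005056602138230393 [544.8  78.7  87.2  63.5  14.2] [545.1  74.9  85.9  61.8  14.6]
[259.80810296 175.57092469] [  215   105    94   144 10490] 0.011271263055575409 [ 483.7 -116.5  129.7   70.2    8. ] [ 484.2 -116.7  130.2   72.4    7. ]
top [449.  74.] 566 z 0.0286 depth [ 610.5 -240.6   90.     2.4   11.6] ray [ 610.2 -240.9   89.1    4.9   11.9]
top [407. 216.] 6209 z 0.0295 depth [ 485.6 -254.    91.7   62.5    4.8] ray [ 486.4 -253.    90.6   63.1    4.5]
```

View pics/w2.png

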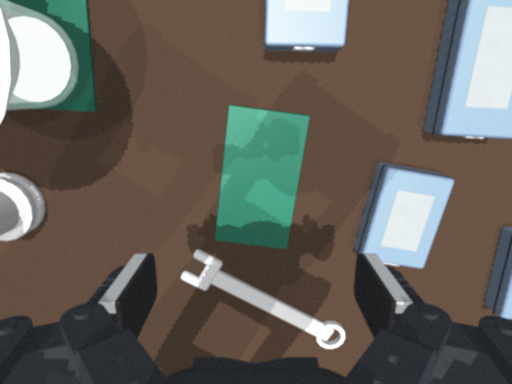

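The plate is at (484,-116.7) mm, yaw 7°, and its measured size of 130x72 matches. Picking up the first large case.

Emit:
arm_command:
  targets:
    - [4.5,0.9,0,0.019]
    - [4.5,0.9,0,0]
    - [4.5,0.9,2,0]
    - [3.48,0.94,2,0]
    - [0,0,4,0]
    - [0,0,4,0]
    - [0,0,3,0]
    - [0,0,1.5,0]
    - [0,0,0,0]
    - [0,0,0,0]

```text
t: 3.85
position: [0.6628, -0.1056, 0.0076]
orientation: [179.9, -0.1, 13.6]
wrist_force: [-0.8, -0.8, 0.7]
opening: 0.0852
```

```bash
python3 - <<'E'
from h import *
plan(661,-107.5,4,13.5)
E
```

```text
t 3.85 pos [ 662.8 -105.6    7.6] ori [ 1.7994e+02 -1.1000e-01  1.3620e+01] open 85.2 F [-0.8 -0.8  0.7]
turn 0.002 shift cm [-0.22  0.14  0.36]
```

Emit:
arm_command:
  targets:
    - [-0.15,0.12,0.4,0]
    - [0,0,0,0]
    - [0,0,0,0]

```text
t: 4.15
position: [0.6609, -0.107, 0.0037]
orientation: [179.9, -0.1, 13.6]
wrist_force: [-0.0, -0.0, 0.1]
opening: 0.0852
```

Emit:
arm_command:
  targets:
    - [0,0,0,0]
    - [0,0,0,0]
    - [0,0,0,0]
    - [0,0,0,0]
    - [0,0,0,0]
    - [0,0,0,0]
    - [0,0,0,0]
    - [0,0,0,0]
  fingers: 1
  force: 40

```text
t: 4.95
position: [0.6606, -0.1069, 0.0031]
orientation: [180.0, -0.0, 13.6]
wrist_force: [-1.9, -0.4, 5.0]
opening: 0.0616
```

```bash
python3 - <<'E'
from h import *
plan(484,-116.7,70,7)
s=robot.state();a=np.radians(s["orientation"][2]);print("held case offset along tool x est:", (np.array([661,-107.5])-s["position"][:2]*1000)@[np.cos(a),np.sin(a)])
E
```

```text
t 4.95 pos [ 660.6 -106.9    3.1] ori [ 1.7997e+02 -5.0000e-02  1.3630e+01] open 61.6 F [-1.9 -0.4  5. ]
turn 0.116 shift cm [-17.65  -1.18  -6.69]
held case offset along tool x est: 0.20520519845439797
```

Emit:
arm_command:
  targets:
    - [0,0,-3,0]
    - [0,0,-4,0.116]
    - [-4.5,-0.3,0,0]
    - [-4.5,-0.3,0,0]
    - [-4.5,-0.3,0,0]
    - [-4.15,-0.28,0,0]
    - [0,0,0,0]
    - [0,0,0,0]

```text
t: 5.75
position: [0.4815, -0.1159, 0.0707]
orientation: [-179.9, 0.1, 6.9]
wrist_force: [1.2, 0.4, -3.0]
opening: 0.0616
```

```bash
python3 - <<'E'
from h import *
plan(484,-116.7,14,7)
f=grab("wrist","w3"); cases(f)
E
```

```text
t 5.75 pos [ 481.5 -115.9   70.7] ori [-1.7993e+02  1.2000e-01  6.9400e+00] open 61.6 F [ 1.2  0.4 -3. ]
turn -0.001 shift cm [0.24 0.11 5.67]
case [505.  61.] 1116 ztop 0.013 depth [ 593.1 -244.    54.3    2.9   11.3] ray [ 591.3 -240.8   54.     7.8   19.4]
case [256. 220.] 23629 ztop 0.1032 depth [ 494.7 -113.9   93.5   62.7    7.1] ray [ 495.4 -114.    93.    60.8    6.9]
case [455. 231.] 8953 ztop 0.0297 depth [ 486.3 -251.7   89.6   59.7    4.9] ray [ 487.2 -249.5   89.7   61.2    5. ]
```

View pics/w3.png

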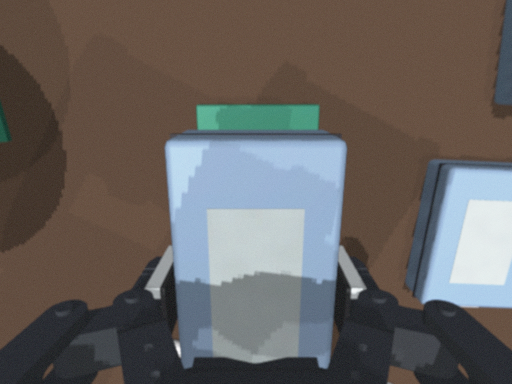

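Emit:
arm_command:
  targets:
    - [0.2,0.1,2,0]
    - [0,0,2,0]
    - [0,0,1,0]
    - [0,0,0.3,0]
    - [0,0,0.3,0]
    - [0,0,0,0]
    - [0,0,0,0]

```text
t: 6.5
position: [0.4864, -0.1174, 0.0172]
orientation: [180.0, -0.1, 7.0]
wrist_force: [0.3, 0.1, -3.3]
opening: 0.0616
```

```bash
python3 - <<'E'
from h import *
plan(484,-116.7,13,7)
E
```

```text
t 6.5 pos [ 486.4 -117.4   17.2] ori [ 1.7996e+02 -8.0000e-02  6.9800e+00] open 61.6 F [ 0.3  0.1 -3.3]
turn -0.0 shift cm [-0.23 -0.1   0.42]
```

Emit:
arm_command:
  targets:
    - [0,0,0,0]
    - [0,0,0,0]

```text
t: 6.7
position: [0.486, -0.1173, 0.0169]
orientation: [180.0, -0.1, 7.0]
wrist_force: [-0.5, -0.8, -3.0]
opening: 0.0614
```

```bash
python3 - <<'E'
from h import *
plan(484,-116.7,13,7)
E
```

```text
t 6.7 pos [ 486.  -117.3   16.9] ori [ 1.7997e+02 -6.0000e-02  6.9800e+00] open 61.4 F [-0.5 -0.8 -3. ]
turn -0.0 shift cm [-0.19 -0.09  0.39]
```

Emit:
arm_command:
  targets:
    - [-0.18,-0.08,0.2,0]
    - [0,0,0.2,0]
    - [0,0,0,0]
    - [0,0,0,0]
    - [0,0,0,0]

```text
t: 7.2
position: [0.4838, -0.1167, 0.0131]
orientation: [180.0, 0.0, 7.0]
wrist_force: [-4.0, 0.3, 5.0]
opening: 0.0616
```

```bash
python3 - <<'E'
from h import *
plan(484,-116.7,13,7)
E
```

```text
t 7.2 pos [ 483.8 -116.7   13.1] ori [1.80e+02 1.00e-02 6.98e+00] open 61.6 F [-4.   0.3  5. ]
turn -0.0 shift cm [0.02 0.   0.01]
```

Seated, with the reaction force up at 5 N. Releasing and going up.

Emit:
arm_command:
  targets:
    - [0,0,0,0]
    - [0,0,0,0]
    - [0,0,0,0]
    - [0,0,0,0]
    - [0,0,-4,0]
    - [0,0,-4,0]
    - [0,0,-4,0]
    - [0,0,-3.8,0]
    - [0,0,0,0]
    - [0,0,0,0]
  fingers: -1

```text
t: 8.2
position: [0.4844, -0.1168, 0.1714]
orientation: [179.9, -0.1, 7.0]
wrist_force: [0.3, -0.2, 0.1]
opening: 0.0858
```

```bash
python3 - <<'E'
from h import *
f=grab("wrist","w4");tops(f,.045); tops(f,.0345); tops(f,.0285)
plan(639,-265.5,170,11.6)
E
```

```text
top [27. 86.] 539 z 0.0449 depth [539.   69.   67.7  21.    4.3] ray [539.2  67.9  66.9  21.    4.4]
top [255. 181.] 10248 z 0.0453 depth [ 484.1 -116.9  119.1   62.1    6.9] ray [ 484.7 -116.8  118.    61.3    6.9]
top [472.  51.] 8014 z 0.0356 depth [ 608.9 -272.2   76.4   63.    11.2] ray [ 608.8 -271.2   76.2   63.    11.7]
top [36. 88.] 455 z 0.0346 depth [538.2  67.8  65.2  18.4   2.7] ray [538.3  66.9  64.5  18.9   2.8]
top [41. 77.] 311 z 0.0285 depth [549.3  65.2  46.4   8.9  20.1] ray [549.1  64.6  46.1  10.9  18.7]
top [408. 194.] 6775 z 0.0294 depth [ 485.6 -253.9   91.3   62.2    4.3] ray [ 486.3 -253.    90.5   62.9    4.5]
top [ 17. 234.] 322 z 0.0273 depth [405.1  94.8  41.3  16.1  17.2] ray [406.9  93.8  40.6  17.1  21.7]
t 8.25 pos [ 483.3 -116.5  169.7] ori [-1.7998e+02  4.0000e-02  6.9800e+00] open 85.2 F [-0.4 -0.7 -0.2]
turn -0.081 shift cm [12.25 17.73 -0.03]
```

Case 1 is exact: (484.1,-116.9) and 6.9°. On to the second large case.

Emit:
arm_command:
  targets:
    - [3.1,4.4,0,-0.081]
    - [3,4.4,0,0]
    - [3,4.4,0,0]
    - [3,4.4,0,0]
    - [0,0,0,0]
    - [0,0,0,0]
    - [0,0,0,0]

```text
t: 8.95
position: [0.6238, -0.2571, 0.1684]
orientation: [-179.9, 0.1, 11.6]
wrist_force: [0.4, 0.6, -0.3]
opening: 0.0852
```

```bash
python3 - <<'E'
from h import *
f=grab("wrist","w5"); tops(f,.0345)
plan(639,-265.5,4,11.6)
E
```

```text
top [270. 172.] 10011 z 0.0353 depth [ 630.8 -268.2  119.5   62.1   11.5] ray [ 631.1 -268.   118.8   61.5   11.5]
top [ 88. 242.] 387 z 0.0343 depth [ 541.3 -117.4   68.1   28.3   70.2] ray [ 530.  -113.9   60.8   32.3  -83.4]
t 9.0 pos [ 623.9 -256.9  169.4] ori [-1.7992e+02  9.0000e-02  1.1650e+01] open 85.4 F [ 0.1  0.5 -0.2]
turn 0.001 shift cm [ 1.31  1.14 16.54]
```

Emit:
arm_command:
  targets:
    - [0.46,1.24,2,0]
    - [0,0,4,0]
    - [0,0,4,0]
    - [0,0,4,0]
    - [0,0,1.5,0]
    - [0,0,0.9,0]
    - [0,0,0,0]
    - [0,0,0,0]
    - [0,0,0,0]
    - [0,0,0,0]

```text
t: 10.0
position: [0.6332, -0.2699, 0.0084]
orientation: [179.9, -0.1, 11.6]
wrist_force: [0.2, 0.1, -0.6]
opening: 0.0855
```

```bash
python3 - <<'E'
from h import *
plan(630.9,-268.1,3.5,11.5)
E
```

```text
t 10.0 pos [ 633.2 -269.9    8.4] ori [ 1.7988e+02 -1.4000e-01  1.1620e+01] open 85.5 F [ 0.2  0.1 -0.6]
turn 0.002 shift cm [-0.19 -0.22  0.49]
```

Emit:
arm_command:
  targets:
    - [-0.19,-0.2,0.4,0]
    - [0,0,0,0]
    - [0,0,0,0]
    - [0,0,0,0]

```text
t: 10.4
position: [0.6297, -0.2677, 0.0022]
orientation: [-180.0, 0.0, 11.6]
wrist_force: [-0.6, -0.5, -0.6]
opening: 0.0856
```

Emit:
arm_command:
  targets:
    - [0,0,0,0]
    - [0,0,0,0]
    - [0,0,0,0]
    - [0,0,0,0]
    - [0,0,0,0]
    - [0,0,0,0]
    - [0,0,0,0]
    - [0,0,0,0]
  fingers: 1

```text
t: 11.2
position: [0.63, -0.2679, 0.0026]
orientation: [180.0, -0.0, 11.6]
wrist_force: [0.9, -1.0, 0.9]
opening: 0.0614
```

```bash
python3 - <<'E'
from h import *
plan(484,-116.8,90,7)
s=robot.state();a=np.radians(s["orientation"][2]);print("offset x:", (np.array([630.9,-268.1])-s["position"][:2]*1000)@[np.cos(a),np.sin(a)])
E
```

```text
t 11.2 pos [ 630.  -267.9    2.6] ori [ 1.7997e+02 -3.0000e-02  1.1620e+01] open 61.4 F [ 0.9 -1.   0.9]
turn 0.081 shift cm [-12.65 -16.78  -8.74]
offset x: 0.8194101814218108
```

Emit:
arm_command:
  targets:
    - [0,0,-3,0]
    - [0,0,-4,0]
    - [0,0,-2,0.081]
    - [-3.2,-4.2,0,0]
    - [-3.2,-4.2,0,0]
    - [-3.2,-4.2,0,0]
    - [-3,-4.2,0,0]
    - [0,0,0,0]
    - [0,0,0,0]
    - [0,0,0,0]
    - [0,0,0,0]

```text
t: 12.3
position: [0.4923, -0.1243, 0.0928]
orientation: [180.0, -0.0, 6.9]
wrist_force: [-0.4, 0.4, -2.8]
opening: 0.0612
```

```bash
python3 - <<'E'
from h import *
plan(483.3,-116.9,46.6,7)
E
```

```text
t 12.3 pos [ 492.3 -124.3   92.8] ori [ 1.7998e+02 -4.0000e-02  6.9400e+00] open 61.2 F [-0.4  0.4 -2.8]
turn -0.001 shift cm [-0.8  -0.84  4.62]
```

Emit:
arm_command:
  targets:
    - [-0.8,-0.84,1,0]
    - [0,0,2,0]
    - [0,0,0.8,0]
    - [0,0,0,0]
    - [0,0,0,0]
    - [0,0,0,0]

```text
t: 12.9
position: [0.483, -0.1164, 0.0552]
orientation: [180.0, -0.1, 7.0]
wrist_force: [-0.1, 0.2, -3.0]
opening: 0.0614
```

```bash
python3 - <<'E'
from h import *
plan(483.3,-116.9,46.6,7)
E
```

```text
t 12.9 pos [ 483.  -116.4   55.2] ori [ 1.7996e+02 -8.0000e-02  6.9700e+00] open 61.4 F [-0.1  0.2 -3. ]
turn -0.0 shift cm [0.02 0.05 0.86]
```

Emit:
arm_command:
  targets:
    - [0,0.04,0.4,0]
    - [0,0,0.3,0]
    - [0,0,0.15,0]
    - [0,0,0,0]
    - [0,0,0,0]
    - [0,0,0,0]

```text
t: 13.5
position: [0.4826, -0.1166, 0.0465]
orientation: [180.0, -0.0, 7.0]
wrist_force: [-4.2, 0.4, 6.3]
opening: 0.0615
```

```bash
python3 - <<'E'
from h import *
plan(483.3,-116.9,46.6,7)
E
```

```text
t 13.5 pos [ 482.6 -116.6   46.5] ori [ 1.7999e+02 -1.0000e-02  6.9800e+00] open 61.5 F [-4.2  0.4  6.3]
turn -0.0 shift cm [ 0.07  0.04 -0.01]
```

Emit:
arm_command:
  targets:
    - [0,0,0,0]
    - [0,0,0,0]
    - [0,0,0,0]
    - [0,0,0,0]
    - [0,0,-4,0]
    - [0,0,-4,0]
    - [0,0,-4,0]
    - [0,0,-2,0]
    - [0,0,0,0]
    - [0,0,0,0]
  fingers: -1

```text
t: 14.5
position: [0.4822, -0.1165, 0.1855]
orientation: [180.0, -0.0, 7.0]
wrist_force: [0.3, 0.5, -0.3]
opening: 0.0854
```

```bash
python3 - <<'E'
from h import *
f=grab("wrist","w6");tops(f,.079); tops(f,.0285)
plan(486,-253.5,170,4.5)
E
```

```text
top [256. 184.] 11830 z 0.0793 depth [ 483.6 -116.7  118.9   62.2    7. ] ray [ 484.  -116.7  118.2   61.3    6.9]
top [52. 83.] 337 z 0.0285 depth [541.4  65.6  57.6  13.7   7.7] ray [541.4  65.   57.   15.1   7.9]
top [403. 188.] 6273 z 0.0295 depth [ 485.7 -254.    91.    62.2    4.5] ray [ 486.3 -253.2   90.2   62.7    4.5]
top [ 25. 223.] 335 z 0.0272 depth [408.8  99.1  44.7  20.4  38.9] ray [410.1  97.4  44.2  21.1  39.5]
t 14.55 pos [ 481.6 -116.2  184.3] ori [-1.7994e+02  1.1000e-01  6.9700e+00] open 85.7 F [ 0.1  0.1 -0.6]
turn 0.043 shift cm [-0.64 13.72  1.43]
```

Emit:
arm_command:
  targets:
    - [-0.2,4.5,0,0.043]
    - [-0.2,4.5,0,0]
    - [-0.2,4.7,3,0]
    - [0,0,4,0]
    - [0,0,4,0]
    - [0,0,4,0]
    - [0,0,0,0]
    - [0,0,0,0]
    - [0,0,0,0]

```text
t: 15.45
position: [0.4901, -0.2492, 0.0408]
orientation: [179.9, -0.1, 4.5]
wrist_force: [0.3, 0.3, 0.3]
opening: 0.0855
```

```bash
python3 - <<'E'
from h import *
plan(485.8,-253.7,3,4.5)
E
```

```text
t 15.45 pos [ 490.1 -249.2   40.8] ori [ 1.799e+02 -1.300e-01  4.530e+00] open 85.5 F [0.3 0.3 0.3]
turn 0.0 shift cm [-0.46  0.42  3.78]
```

Emit:
arm_command:
  targets:
    - [-0.4,0.42,1,0]
    - [0,0,1.5,0]
    - [0,0,1.2,0]
    - [0,0,0,0]
    - [0,0,0,0]
    - [0,0,0,0]

```text
t: 16.05
position: [0.4855, -0.2532, 0.0022]
orientation: [180.0, -0.0, 4.5]
wrist_force: [0.2, -0.1, -0.7]
opening: 0.0853
```

Emit:
arm_command:
  targets:
    - [0,0,0,0]
    - [0,0,0,0]
    - [0,0,0,0]
    - [0,0,0,0]
    - [0,0,0,0]
    - [0,0,0,0]
    - [0,0,0,0]
    - [0,0,0,0]
  fingers: 1

```text
t: 16.85
position: [0.4859, -0.2534, 0.0028]
orientation: [180.0, -0.1, 4.5]
wrist_force: [-0.2, -0.8, 5.7]
opening: 0.0609
```

```bash
python3 - <<'E'
from h import *
plan(484,-116.8,120,7)
s=robot.state();a=np.radians(s["orientation"][2]);print("offset x:", (np.array([485.8,-253.7])-s["position"][:2]*1000)@[np.cos(a),np.sin(a)])
E
```

```text
t 16.85 pos [ 485.9 -253.4    2.8] ori [ 1.7995e+02 -7.0000e-02  4.5100e+00] open 60.9 F [-0.2 -0.8  5.7]
turn -0.043 shift cm [  1.48 -13.58 -11.72]
offset x: -0.08661858773270245
```

Emit:
arm_command:
  targets:
    - [0,0,-4,0]
    - [0,0,-4,0]
    - [0,0,-4,-0.043]
    - [0.5,-4.5,0,0]
    - [0.5,-4.5,0,0]
    - [0.48,-4.58,0,0]
    - [0,0,0,0]
    - [0,0,0,0]
    - [0,0,0,0]
    - [0,0,0,0]

```text
t: 17.85
position: [0.4833, -0.1174, 0.1216]
orientation: [-180.0, 0.0, 6.9]
wrist_force: [0.2, -0.0, -3.3]
opening: 0.0615
```

```bash
python3 - <<'E'
from h import *
plan(484,-116.8,80.8,7)
E
```

```text
t 17.85 pos [ 483.3 -117.4  121.6] ori [-1.80e+02  4.00e-02  6.89e+00] open 61.5 F [ 0.2 -0.  -3.3]
turn -0.002 shift cm [ 0.08 -0.05  4.08]
```

Emit:
arm_command:
  targets:
    - [0,0,1.5,0]
    - [0,0,1.5,0]
    - [0,0,0,0]
    - [0,0,0,0]
    - [0,0,0.4,0]
    - [0,0,0.3,0]
    - [0,0,0.3,0]
    - [0,0,0.1,0]
    - [0,0,0,0]
    - [0,0,0,0]
    - [0,0,0,0]

```text
t: 18.95
position: [0.4835, -0.1165, 0.0811]
orientation: [180.0, -0.0, 7.0]
wrist_force: [0.5, 0.4, -2.3]
opening: 0.0614
```

```bash
python3 - <<'E'
from h import *
plan(484,-116.8,80.8,7)
E
```

```text
t 18.95 pos [ 483.5 -116.5   81.1] ori [ 1.7999e+02 -2.0000e-02  6.9800e+00] open 61.4 F [ 0.5  0.4 -2.3]
turn -0.0 shift cm [0.04 0.04 0.03]
```

Emit:
arm_command:
  targets:
    - [0,0,0.08,0]
    - [0,0,0,0]
    - [0,0,0,0]

```text
t: 19.25
position: [0.4837, -0.1166, 0.0808]
orientation: [180.0, -0.0, 7.0]
wrist_force: [-2.6, 0.6, 2.7]
opening: 0.0612
```

Emit:
arm_command:
  targets:
    - [0,0,0,0]
    - [0,0,0,0]
    - [0,0,0,0]
    - [0,0,0,0]
    - [0,0,-4,0]
    - [0,0,-4,0]
    - [0,0,-4,0]
    - [0,0,0,0]
    - [0,0,0,0]
    - [0,0,0,0]
  fingers: -1

```text
t: 20.25
position: [0.4826, -0.1162, 0.1987]
orientation: [-179.9, 0.1, 7.0]
wrist_force: [0.4, -0.2, -0.3]
opening: 0.0852
```

```bash
python3 - <<'E'
from h import *
f=grab("wrist","w7");tops(f,.107)
f=grab("scene","s2");cases(f)
plan(465,-401,150,13)
E
```

```text
top [256. 192.] 9836 z 0.1073 depth [ 483.5 -116.7   91.4   62.2    6.9] ray [ 484.6 -116.6   89.7   61.3    7. ]
case [180. 134.] 215 ztop 0.0279 depth [ 467.5 -401.5   92.7   65.4   17.6] ray [ 470.7 -383.5  100.4   61.1  -14. ]
case [235. 164.] 807 ztop 0.0991 depth [ 491.1 -112.9   84.    63.3    9.1] ray [ 489.4 -111.2   92.3   66.8    5.3]
case [493. 195.] 939 ztop 0.0892 depth [115.3 601.4 155.7  73.6  19.1] ray [118.4 601.4 154.8  73.8  18.6]
t 20.35 pos [ 482.4 -116.1  198.1] ori [-179.91    0.18    6.98] open 85.4 F [ 0.6 -0.1 -0.7]
turn -0.105 shift cm [-8.1  27.37  4.81]
```

Emit:
arm_command:
  targets:
    - [-1.3,4.5,0,-0.105]
    - [-1.3,4.5,0,0]
    - [-1.3,4.5,1,0]
    - [-1.3,4.5,1,0]
    - [-1.3,4.5,1,0]
    - [-1.3,4.5,0.5,0]
    - [0,0,0,0]
    - [0,0,0,0]
    - [0,0,0,0]
    - [0,0,0,0]

```text
t: 21.35
position: [0.4634, -0.3953, 0.165]
orientation: [-180.0, 0.0, 13.1]
wrist_force: [0.6, 0.2, 0.2]
opening: 0.0857
```

```bash
python3 - <<'E'
from h import *
f=grab("wrist","w8"); tops(f,.0285)
plan(465,-401,3,13)
E
```

```text
top [264. 183.] 7197 z 0.0293 depth [ 461.8 -403.9   91.    61.9   13.8] ray [ 462.7 -403.7   89.6   61.5   13.9]
t 21.4 pos [ 463.6 -395.4  165.3] ori [-1.800e+02 -1.000e-02  1.309e+01] open 85.5 F [ 0.9 -0.3  0.6]
turn 0.001 shift cm [1.000e-02 5.800e-01 1.623e+01]
```

Emit:
arm_command:
  targets:
    - [-0.34,0.78,3,-0.012]
    - [0,0,4,0]
    - [0,0,4,0]
    - [0,0,2,0]
    - [0,0,0,0]
    - [0,0,0,0]
    - [0,0,0,0]

```text
t: 22.1
position: [0.4631, -0.4058, 0.0377]
orientation: [179.8, -0.1, 13.7]
wrist_force: [-0.0, -0.1, 0.3]
opening: 0.0854
```

```bash
python3 - <<'E'
from h import *
plan(462.2,-403.8,3,13.8)
E
```

```text
t 22.1 pos [ 463.1 -405.8   37.7] ori [ 1.798e+02 -1.200e-01  1.371e+01] open 85.4 F [-0.  -0.1  0.3]
turn -0.001 shift cm [-0.04 -0.22  3.47]
```

Emit:
arm_command:
  targets:
    - [0,-0.1,1.5,0]
    - [0,0,1.2,0]
    - [0,0,0.6,0]
    - [0,0,0,0]
    - [0,0,0,0]
    - [0,0,0,0]

```text
t: 22.7
position: [0.4617, -0.4043, 0.0025]
orientation: [180.0, -0.0, 13.7]
wrist_force: [-0.4, 1.0, -0.1]
opening: 0.0853
```

Emit:
arm_command:
  targets:
    - [0,0,0,0]
    - [0,0,0,0]
    - [0,0,0,0]
    - [0,0,0,0]
    - [0,0,0,0]
    - [0,0,0,0]
    - [0,0,0,0]
    - [0,0,0,0]
  fingers: 1

```text
t: 23.5
position: [0.4618, -0.4044, 0.0028]
orientation: [179.9, -0.0, 13.7]
wrist_force: [0.2, 0.7, 5.3]
opening: 0.0608
```

```bash
python3 - <<'E'
from h import *
plan(484,-116.8,145,7)
s=robot.state();a=np.radians(s["orientation"][2]);print("offset x:", (np.array([462.2,-403.8])-s["position"][:2]*1000)@[np.cos(a),np.sin(a)])
E
```

```text
t 23.5 pos [ 461.8 -404.4    2.8] ori [ 1.7994e+02 -3.0000e-02  1.3680e+01] open 60.8 F [0.2 0.7 5.3]
turn 0.117 shift cm [  5.71 -28.27 -14.22]
offset x: 0.49857190799204265
```

Emit:
arm_command:
  targets:
    - [0,0,-4,0]
    - [0,0,-5,0]
    - [0,0,-5,0.117]
    - [0.9,-4.7,0,0]
    - [0.9,-4.7,0,0]
    - [0.9,-4.7,0,0]
    - [0.9,-4.7,0,0]
    - [1,-4.7,0,0]
    - [1,-4.7,0,0]
    - [0,0,0,0]
    - [0,0,0,0]
    - [0,0,0,0]

```text
t: 24.7
position: [0.4823, -0.1177, 0.1414]
orientation: [-180.0, 0.1, 7.0]
wrist_force: [-0.0, 1.0, -1.3]
opening: 0.061
```

```bash
python3 - <<'E'
from h import *
plan(483.5,-116.8,108.8,7)
E
```

```text
t 24.7 pos [ 482.3 -117.7  141.4] ori [-1.7999e+02  8.0000e-02  6.9500e+00] open 61.0 F [-0.   1.  -1.3]
turn -0.001 shift cm [ 0.13 -0.07  3.26]
```

Emit:
arm_command:
  targets:
    - [0.1,0,1.5,0]
    - [0,0,0.8,0]
    - [0,0,0,0]
    - [0,0,0.4,0]
    - [0,0,0.3,0]
    - [0,0,0.2,0]
    - [0,0,0,0]
    - [0,0,0,0]
    - [0,0,0,0]

```text
t: 25.6
position: [0.484, -0.1171, 0.1105]
orientation: [180.0, -0.0, 7.0]
wrist_force: [0.2, -0.3, -2.0]
opening: 0.0613
```

```bash
python3 - <<'E'
from h import *
plan(483.5,-116.8,108.8,7)
E
```

```text
t 25.6 pos [ 484.  -117.1  110.5] ori [ 1.7998e+02 -3.0000e-02  6.9900e+00] open 61.3 F [ 0.2 -0.3 -2. ]
turn -0.0 shift cm [-0.04 -0.04  0.17]
```

Emit:
arm_command:
  targets:
    - [-0.03,0,0.15,0]
    - [0,0,0.05,0]
    - [0,0,0,0]
    - [0,0,0,0]

```text
t: 26.0
position: [0.4838, -0.1173, 0.1088]
orientation: [180.0, -0.0, 7.0]
wrist_force: [-1.2, 0.0, 2.4]
opening: 0.0613
```

Emit:
arm_command:
  targets:
    - [0,0,0,0]
    - [0,0,0,0]
    - [0,0,0,0]
    - [0,0,0,0]
    - [0,0,-4,0]
    - [0,0,-4,0]
    - [0,0,-4,0]
    - [0,0,0,0]
    - [0,0,0,0]
    - [0,0,0,0]
  fingers: -1

```text
t: 27.0
position: [0.4827, -0.1169, 0.2266]
orientation: [-179.9, 0.1, 7.0]
wrist_force: [0.8, -0.3, -0.5]
opening: 0.0856
```

```bash
python3 - <<'E'
from h import *
f=grab("wrist","w9");tops(f,.135)
f=grab("scene","s3")
plan(495,250,240,-5)
E
```

```text
top [256. 192.] 9916 z 0.1353 depth [ 483.6 -117.4   91.4   62.2    7.1] ray [ 484.6 -117.3   89.7   61.3    7. ]
t 27.1 pos [ 482.5 -116.8  226.1] ori [-179.91    0.18    6.98] open 85.5 F [0.3 1.1 0.5]
turn 0.209 shift cm [ -1.95 -36.65  -1.39]
```

View pics/s3.png

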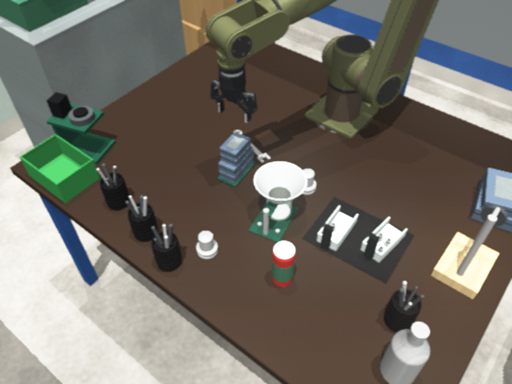

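Stack complete (px 236,158) and the wrist view agrees. Now the trays.

Emit:
arm_command:
  targets:
    - [0,-4.5,-1,0.105]
    - [0,-4.5,-1,0.105]
    - [0,-4.5,-1,0]
    - [0,-4.5,0,0]
    - [0,-4.5,0,0]
    - [0,-4.5,0,0]
    - [0,-4.5,0,0]
    - [0,-4.5,0,0]
    - [0,-4.5,0,0]
    - [0,-4.5,0,0]
    - [0,0,0,0]
    - [0,0,0,0]

```text
t: 28.3
position: [0.5082, 0.3317, 0.256]
orientation: [179.9, 0.2, -4.9]
wrist_force: [-1.0, -0.3, -0.4]
opening: 0.0853
```

```bash
python3 - <<'E'
from h import *
f=grab("wrist","w10")
np.savez("pics/w10.npz",**{k:f[k] for k in f})
plan(570,290,240,-5)
E
```

```text
t 28.35 pos [508.4 330.8 256.5] ori [ 1.7989e+02  1.2000e-01 -5.0200e+00] open 85.1 F [ 0.3 -0.7  0.1]
turn -0.0 shift cm [6.49 3.53 1.65]
```

View pics/w10.png

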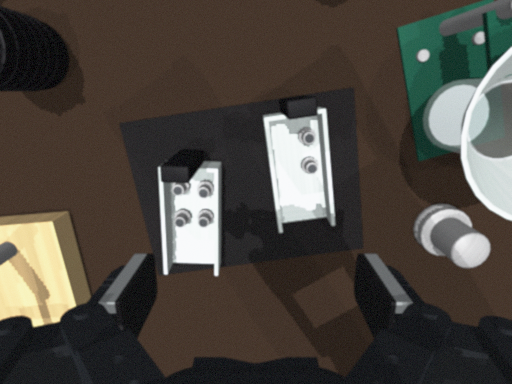

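Two studs in tray_a (px ~307,150), four in tray_b (px ~192,202). Both trays are upright and spout toward the robot.

```bash
cat >> h.py <<'E'
def trays(f):
    P=cloud(f);z=P[...,2];hsv=cv2.cvtColor(f["img"],cv2.COLOR_BGR2HSV)
    reg=(P[...,0]>.3)&(P[...,0]<.7)&(P[...,1]>.2)&(P[...,1]<.5)
    for nm,m,zz in (("handletop",(z>.098)&(z<.115)&reg&(hsv[...,2]<90),.105),("walls",(z>.034)&(z<.05)&reg&(hsv[...,2]>100),.041)):
        k,L,st,ce=cv2.connectedComponentsWithStats(m.astype(np.uint8))
        for i in range(1,k):
            if st[i,4]>60:
                C=np.argwhere(L==i)[:,::-1]
                print(nm,ce[i].round(),st[i,4],np.median(z[L==i]).round(4),rect(P[L==i]),rect(plane(f,C,zz)))
E
python3 - <<'E'
from h import *
f=dict(np.load("pics/w10.npz")); trays(f)
P=cloud(f); hsv=cv2.cvtColor(f["img"],cv2.COLOR_BGR2HSV)
z=P[...,2]
m=(z>.138)&(z<.152); Q=P[m]; 
A=np.c_[2*Q[:,:2],np.ones(len(Q))]
m&=(P[...,1]<.25)
m2=(np.abs(z-.003)<.006)&(hsv[...,2]<40)&(P[...,1]>.15)&(P[...,1]<.55)
m2=cv2.morphologyEx(m2.astype(np.uint8),cv2.MORPH_OPEN,np.ones((5,5)))
k,L,st,ce=cv2.connectedComponentsWithStats(m2)
i=1+np.argmax(st[1:,4]);C=np.argwhere(L==i)[:,::-1];print("mat",st[i],rect(plane(f,C,.003)))
E
```

```text
handletop [301. 107.] 597 0.1061 [566.3 287.3  25.7  15.9 -87.2] [566.4 287.5  26.3  15.9 -87.1]
handletop [176. 172.] 536 0.1058 [518.8 402.1  25.   16.4  84. ] [519.7 401.5  26.1  17.4  85. ]
walls [327. 164.] 608 0.042 [495.1 253.5 130.    7.9   4.5] [495.2 253.2 130.9   7.8   4.6]
walls [273. 165.] 521 0.0422 [493.  312.5 131.2  22.6  -5.4] [492.9 312.5 131.9  22.8  -5.5]
walls [164. 224.] 506 0.0416 [450.  441.  129.4   4.8  -6.9] [450.  440.3 130.    6.3  -6.7]
walls [215. 211.] 545 0.0418 [444.2 390.5 130.   22.5  -6.6] [444.4 390.5 132.2  22.8  -6.8]
mat [ 222  205  126   58 4183] [406.1 301.5 160.5  78.5  84.9]
```

```bash
python3 - <<'E'
from h import *
plan(566.4,287.4,130,3)
E
```

```text
t 28.35 pos [508.4 330.8 256.5] ori [ 1.7989e+02  1.2000e-01 -5.0200e+00] open 85.1 F [ 0.3 -0.7  0.1]
turn -0.14 shift cm [ 5.56  4.64 12.65]
```

Emit:
arm_command:
  targets:
    - [2.5,2.5,0,-0.14]
    - [3.06,2.14,0,0]
    - [0,0,4,0]
    - [0,0,4,0]
    - [0,0,4,0]
    - [0,0,0,0]
    - [0,0,0,0]
    - [0,0,0,0]
    - [0,0,0,0]

```text
t: 29.25
position: [0.5651, 0.2847, 0.1417]
orientation: [-179.9, -0.3, 3.0]
wrist_force: [0.5, -0.4, 0.8]
opening: 0.0853
```

```bash
python3 - <<'E'
from h import *
plan(566.4,287.4,64,3)
f=grab("wrist","w11");trays(f)
E
```

```text
t 29.25 pos [565.1 284.7 141.7] ori [-179.9    -0.29    2.95] open 85.3 F [ 0.5 -0.4  0.8]
turn -0.001 shift cm [ 0.15 -0.26  7.77]
handletop [252. 223.] 1243 0.106 [566.9 287.1  24.9  15.9 -88.1] [567.5 287.3  24.9  17.8 -87. ]
handletop [ 60. 286.] 1329 0.1056 [519.1 403.   26.6  17.1  82.3] [521.  401.1  29.2  20.8  83.4]
walls [289. 264.] 988 0.0421 [495.7 253.1 131.   16.7   9. ] [496.1 253.3 133.8  16.6   9. ]
walls [217. 265.] 1004 0.0419 [492.2 312.8 131.2  15.3  -1.8] [492.8 312.6 133.5  15.2  -1.7]
walls [ 66. 248.] 67 0.0408 [512.7 434.6   9.3   4.1 -49.6] [514.  433.1  13.9   4.1 -49.4]
walls [124. 257.] 140 0.0414 [507.3 387.7  11.2   6.9  71. ] [508.7 387.   15.3   9.1  82.3]
walls [ 65. 307.] 94 0.0415 [459.3 440.1  12.4   5.   -5.2] [457.9 438.5  13.5   8.2  -6.3]
```

Emit:
arm_command:
  targets:
    - [0.15,-0.25,2,0]
    - [0,0,3,0]
    - [0,0,2.6,0]
    - [0,0,0,0]
    - [0,0,0,0]
    - [0,0,0,0]

```text
t: 29.9
position: [0.5663, 0.2875, 0.0649]
orientation: [-179.9, -0.2, 3.0]
wrist_force: [-0.3, 0.3, -0.1]
opening: 0.0855
```

Emit:
arm_command:
  targets:
    - [0,0,0,0]
    - [0,0,0,0]
    - [0,0,0,0]
    - [0,0,0,0]
    - [0,0,0,0]
    - [0,0,0,0]
    - [0,0,0,0]
    - [0,0,0,0]
    - [0,0,0,0]
    - [0,0,0,0]
    - [0,0,0,0]
    - [0,0,0,0]
  fingers: 1
  force: 120

```text
t: 31.1
position: [0.5651, 0.287, 0.0627]
orientation: [-180.0, -0.1, 3.0]
wrist_force: [0.4, 0.7, 6.2]
opening: 0.0243
```

Emit:
arm_command:
  targets:
    - [0,0,-1,0]
    - [0,0,-1,0]
    - [0,0,-1,0]
    - [0,0,0,0]
    - [0,0,0,0]

```text
t: 31.6
position: [0.5647, 0.2868, 0.0925]
orientation: [-180.0, -0.0, 3.0]
wrist_force: [0.7, -0.1, -3.5]
opening: 0.0247
```

```bash
python3 - <<'E'
from h import *
plan(566.4,287.4,64,3)
f=grab("wrist","w12");grab("side","d12");trays(f)
E
```

```text
t 31.6 pos [564.7 286.8  92.5] ori [-1.7999e+02 -2.0000e-02  2.9600e+00] open 24.7 F [ 0.7 -0.1 -3.5]
turn -0.001 shift cm [ 0.17 -0.05  2.85]
handletop [255. 253.] 1192 0.1072 [574.8 287.6  26.8   4.2 -87.8] [573.5 287.4  28.8  10.8 -87.1]
handletop [201. 257.] 96 0.107 [571.  310.6   5.1   1.4 -86.6] [570.4 311.1   6.2   4.3 -87.1]
handletop [311. 260.] 151 0.1089 [573.4 264.1   5.5   1.6 -84.5] [571.3 263.3   9.3   5.3  21.9]
handletop [ 17. 341.] 1283 0.1052 [519.4 398.9  19.1  16.8  87.3] [521.  394.7  22.8  18.7  -9.3]
walls [217. 229.] 257 0.0428 [556.8 310.3  16.2   1.5 -85.8] [556.1 311.   17.6   6.  -87.1]
walls [294. 229.] 264 0.0421 [559.4 262.7  16.3   1.5 -86.8] [559.  262.1  18.3   6.7 -87.1]
walls [ 28. 280.] 111 0.0405 [512.8 434.3   8.4   4.5 -48.4] [514.1 432.8  15.1   4.5 -47.7]
walls [105. 291.] 382 0.0406 [507.9 383.4  22.8   7.7  84.7] [508.8 382.8  25.1  11.2  81.8]
walls [252. 346.] 2037 0.0378 [467.1 281.5  56.3  28.6 -87.3] [469.7 281.8  56.4  27.  -87.1]
walls [115. 349.] 75 0.0418 [463.1 379.5  12.4   4.5 -10.6] [462.  379.5  11.7   4.9  -4. ]
```

View pics/w12.png

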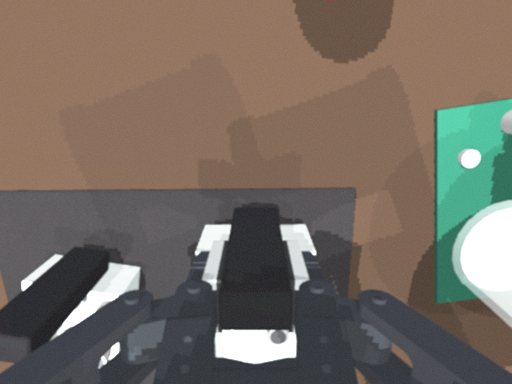

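View pics/d12.png

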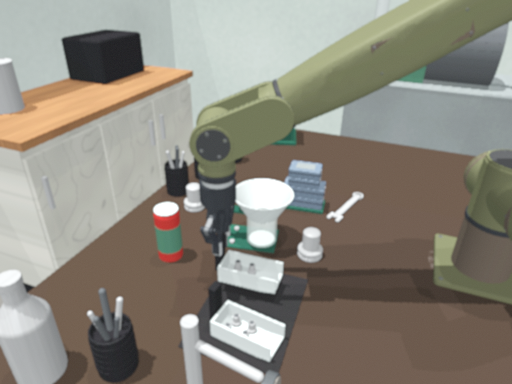

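```bash
python3 - <<'E'
from h import *
from scipy.optimize import least_squares
f=dict(np.load("pics/w2.npz")) if 0 else dict(np.load("pics/w10.npz"))
for g in (f,grab("scene"),grab("side")):
    P=cloud(g); z=P[...,2]
    m=(np.abs(z-.145)<.004)&(np.hypot(P[...,0]-.538,P[...,1]-.098)<.095)&(np.hypot(P[...,0]-.538,P[...,1]-.098)>.05)
    Q=P[m]; 
    if len(Q)<20: print(len(Q)); continue
    r=least_squares(lambda p:np.hypot(Q[:,0]-p[0],Q[:,1]-p[1])-p[2],[.538,.098,.075],loss="soft_l1",f_scale=.002)
    print(len(Q),(r.x*1000).round(1),np.median(np.abs(r.fun)))
plan(538+83,98+4,266,3)
E
```

```text
1297 [537.4 100.7  72.4] 0.0012133012696617373
220 [539.2  99.8  73.6] 0.0016834206290728612
308 [536.5  98.9  73.5] 0.0013986952573839945
t 31.8 pos [564.2 286.6  91.4] ori [1.7998e+02 7.0000e-02 2.9700e+00] open 24.7 F [ 0.9 -0.3 -2.4]
turn -0.001 shift cm [  4.7   18.73 -17.46]
```

Emit:
arm_command:
  targets:
    - [0,0,-1,0]
    - [0,0,-2,0]
    - [0,0,-2,0]
    - [0,0,-2,0]
    - [0,0,-2,0]
    - [0,0,-2,0]
    - [0,0,-2,0]
    - [0,0,-2,0]
    - [0,0,-1.5,0]
    - [0,0,-1,0]
    - [0,0,0,0]
    - [0,0,0,0]

```text
t: 33.0
position: [0.5644, 0.2867, 0.2665]
orientation: [180.0, 0.1, 3.0]
wrist_force: [0.3, 0.3, -3.7]
opening: 0.0245
```

```bash
python3 - <<'E'
from h import *
plan(538+90,99.8+5,266,3)
f=grab("wrist","w13");grab("side","d13");grab("scene","s13")
P=cloud(f); print(P[330:380:8,252].round(3).tolist())
E
```

```text
t 33.0 pos [564.4 286.7 266.5] ori [1.7998e+02 5.0000e-02 2.9700e+00] open 24.5 F [ 0.3  0.3 -3.7]
turn -0.001 shift cm [ 5.4  18.49  0.05]
[[nan, nan, nan], [0.473, 0.284, 0.211], [0.467, 0.284, 0.212], [0.459, 0.284, 0.212], [0.454, 0.283, 0.213], [0.575, 0.288, 0.345], [0.576, 0.288, 0.349]]
```

View pics/d13.png

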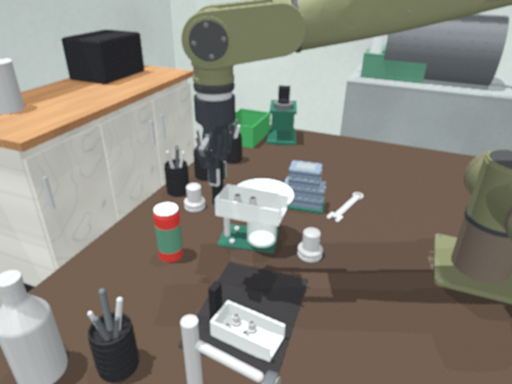

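The tray is held level. Carrying it over the funnel.

Emit:
arm_command:
  targets:
    - [0.3,1,0,0]
    - [0.6,2,0,0]
    - [0.6,2,0,0]
    - [0.6,2,0,0]
    - [0.6,2,0,0]
    - [0.6,2,0,0]
    - [0.6,2,0,0]
    - [0.6,2,0,0]
    - [0.6,2,0,0]
    - [0.3,1,0,0]
    - [0,0.5,0,0]
    - [0,0,0,0]

```text
t: 34.35
position: [0.6281, 0.1044, 0.2669]
orientation: [-180.0, 0.0, 2.9]
wrist_force: [-0.4, 0.1, -3.5]
opening: 0.0246
```

Emit:
arm_command:
  targets:
    - [0,0,0,0]
    - [0,0,0,0]

```text
t: 34.55
position: [0.6279, 0.1056, 0.2672]
orientation: [-180.0, 0.0, 3.0]
wrist_force: [-0.1, -1.1, -3.4]
opening: 0.0248
```

```bash
python3 - <<'E'
from h import *
plan(538+90,99.8+5,266,3)
f=grab("wrist","w14");grab("side","d14");grab("scene","s14")
P=cloud(f); print(P[330:380:8,252].round(3).tolist())
E
```

```text
t 34.55 pos [627.9 105.6 267.2] ori [-179.98    0.      3.02] open 24.8 F [-0.1 -1.1 -3.4]
turn 0.0 shift cm [0.   0.08 0.12]
[[0.544, 0.104, 0.213], [0.537, 0.103, 0.213], [0.53, 0.103, 0.212], [0.523, 0.103, 0.212], [0.517, 0.102, 0.213], [0.64, 0.107, 0.347], [0.639, 0.107, 0.348]]
```

View pics/d14.png

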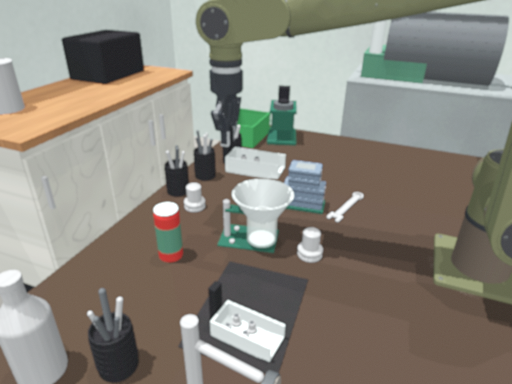

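View pics/s14.png

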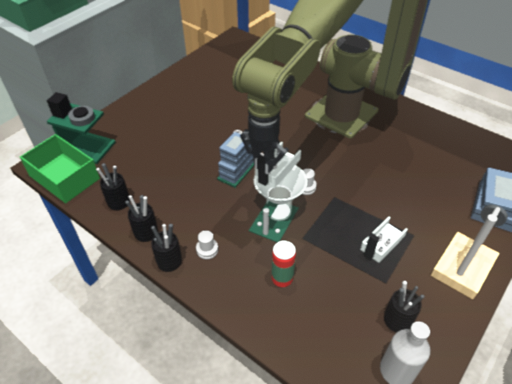

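Emit:
arm_command:
  targets:
    - [0,0,0,0]
    - [0,0,0,0]
    - [0,0,0,0]
  fingers: 1
  force: 50

```text
t: 35.0
position: [0.6282, 0.1049, 0.2672]
orientation: [-180.0, 0.0, 3.0]
wrist_force: [0.2, 0.5, -2.2]
opening: 0.0248
```

```bash
cat >> h.py <<'E'
def floor(f,u=252):
    P=cloud(f); p=P[320:372,u-3:u+4].reshape(-1,3); p=p[np.isfinite(p[:,2])]; s=robot.state()
    p=p[(p[:,2]<s["position"][2]-.02)]
    print("t",round(s["t"],2),"pos",s["position"].round(4),"open",s["opening"].round(4),"F",s["wrist_force"].round(1))
    if len(p)>20:
        k=np.polyfit(p[:,0],p[:,2],1); print("tilt deg",np.degrees(np.arctan(k[0])).round(1),p[::40].round(3).tolist())
E
python3 - <<'E'
from h import *
f=grab("wrist","w15");floor(f)
E
```

```text
Traceback (most recent call last):
  File "h.py", line 69, in floor
    print("t",round(s["t"],2),"pos",s["position"].round(4),"open",s["opening"].round(4),"F",s["wrist_force"].round(1))
                                                                  ^^^^^^^^^^^^^^^^^^
AttributeError: 'float' object has no attribute 'round'
```

```bash
sed -i 's/s\["opening"\].round(4)/round(s["opening"],4)/' h.py
python3 - <<'E'
from h import *
f=grab("wrist","w15");floor(f)
E
```

```text
t 35.1 pos [0.6282 0.1048 0.2671] open 0.0248 F [-0.1 -0.4 -2.4]
tilt deg -0.4 [[0.544, 0.105, 0.213], [0.54, 0.101, 0.213], [0.535, 0.102, 0.213], [0.53, 0.104, 0.213], [0.525, 0.1, 0.212], [0.52, 0.1, 0.212]]
```

Emit:
arm_command:
  targets:
    - [0,0,0,0]
    - [0,0,0,0]
    - [0,0,0,0]
  force: 20

```text
t: 35.4
position: [0.6282, 0.1048, 0.2672]
orientation: [-180.0, 0.0, 3.0]
wrist_force: [-1.0, -0.1, -3.0]
opening: 0.0248
```

```bash
python3 - <<'E'
from h import *
f=grab("wrist","w16");floor(f);grab("side","d16")
E
```

```text
t 35.45 pos [0.6282 0.1048 0.2672] open 0.0248 F [-0.  -0.3 -2.7]
tilt deg -0.7 [[0.543, 0.105, 0.211], [0.54, 0.101, 0.212], [0.535, 0.102, 0.213], [0.53, 0.104, 0.213], [0.526, 0.1, 0.213], [0.521, 0.101, 0.214]]
```

View pics/d16.png

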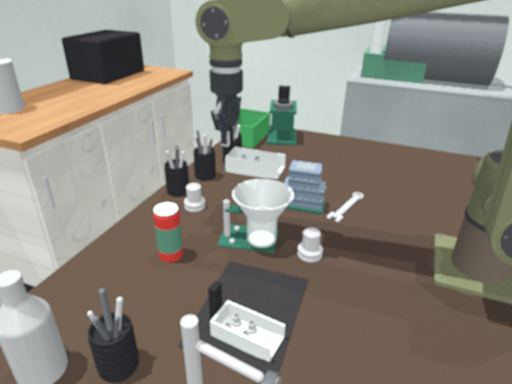

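View pics/w16.png

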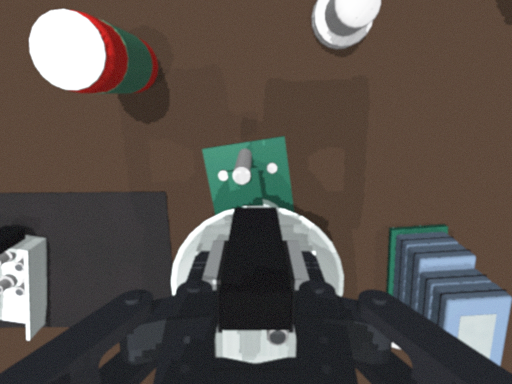

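The 20 N grip still holds the tray level, since pad friction beats the tray's own weight. I'll tip it by pushing the lip against the steel post to about 28° (studs stay put), then finish in the funnel by pressing against its far wall. First I locate the post and bystanders.

```bash
python3 - <<'E'
from h import *
f=grab("wrist"); P=cloud(f)
print("wrist post",P[168:182:3,236:250:3,:].reshape(-1,3).round(3).tolist())
g=grab("scene");P=cloud(g)
for (u,v) in [(265,213),(264,216)]: print(P[v,u-2:u+3].round(3).tolist(), plane(g,[(u,v)],.11).round(3))
def blob(lo,hi,x0,x1,y0,y1):
    for n,G in (("scene",g),("wrist",f)):
        Q=cloud(G); m=(Q[...,2]>lo)&(Q[...,2]<hi)&(Q[...,0]>x0)&(Q[...,0]<x1)&(Q[...,1]>y0)&(Q[...,1]<y1)
        q=Q[m]
        if len(q): print(n,len(q),q.min(0).round(3),q.max(0).round(3))
print("can");blob(.13,.15,.65,.85,.15,.35)
print("holdb");blob(.015,.09,.7,.95,-.1,.15)
print("holda");blob(.015,.09,.35,.47,.08,.2)
E
```

```text
wrist post [[0.636, 0.123, 0.11], [0.636, 0.12, 0.111], [0.637, 0.117, 0.112], [0.637, 0.114, 0.111], [0.636, 0.112, 0.108], [0.633, 0.123, 0.111], [0.633, 0.12, 0.11], [0.634, 0.117, 0.111], [0.634, 0.114, 0.111], [0.634, 0.112, 0.112], [0.631, 0.122, 0.111], [0.631, 0.12, 0.111], [0.631, 0.117, 0.111], [0.631, 0.114, 0.111], [0.631, 0.112, 0.112], [0.628, 0.122, 0.11], [0.628, 0.12, 0.112], [0.628, 0.117, 0.111], [0.628, 0.114, 0.112], [0.628, 0.111, 0.11], [0.625, 0.122, 0.111], [0.625, 0.12, 0.11], [0.626, 0.117, 0.112], [0.625, 0.114, 0.111], [0.626, 0.111, 0.112]]
[[0.633, 0.109, 0.091], [0.638, 0.117, 0.101], [0.64, 0.121, 0.107], [0.635, 0.122, 0.103], [0.633, 0.123, 0.101]] [[0.642 0.123 0.11 ]]
[[0.586, 0.07, 0.002], [0.586, 0.074, 0.004], [0.638, 0.117, 0.089], [0.636, 0.119, 0.087], [0.636, 0.122, 0.09]] [[0.652 0.128 0.11 ]]
can
scene 340 [0.698 0.222 0.13 ] [0.756 0.278 0.144]
wrist 5271 [0.696 0.219 0.13 ] [0.754 0.276 0.144]
holdb
scene 982 [ 0.757 -0.073  0.016] [0.92  0.053 0.09 ]
wrist 2460 [ 0.754 -0.008  0.016] [0.796 0.052 0.077]
holda
scene 201 [0.376 0.092 0.015] [0.431 0.141 0.081]
```

Emit:
arm_command:
  targets:
    - [1,0,0,0]
    - [2,-0.3,0,0]
    - [2,-0.3,0,0]
    - [2,-0.3,0,0]
    - [2,-0.3,0,0]
    - [2,-0.2,0,0]
    - [2,0,0,0]
    - [2,0,0,0]
    - [1,0,0,0]
    - [0.3,0,0,0]
    - [0,0,0,0]
    - [0,0,0,0]
  force: 60

```text
t: 36.8
position: [0.7898, 0.1273, 0.2672]
orientation: [-180.0, 0.0, 3.0]
wrist_force: [-0.7, 0.4, -2.4]
opening: 0.0244
```

```bash
python3 - <<'E'
from h import *
plan(788,126,145,3)
f=grab("wrist");floor(f)
E
```

```text
t 36.8 pos [789.8 127.3 267.2] ori [-1.80e+02  3.00e-02  2.97e+00] open 24.4 F [-0.7  0.4 -2.4]
turn -0.001 shift cm [-0.19  0.12 12.22]
t 36.85 pos [0.7898 0.1273 0.2675] open 0.0246 F [ 0.  -0.1 -3.2]
tilt deg -0.8 [[0.706, 0.127, 0.213], [0.701, 0.124, 0.212], [0.697, 0.125, 0.213], [0.691, 0.126, 0.212], [0.687, 0.122, 0.213], [0.682, 0.123, 0.213]]
```

Emit:
arm_command:
  targets:
    - [0,0,1,0]
    - [0,0,2,0]
    - [0,0,2,0]
    - [0,0,2,0]
    - [0,0,2,0]
    - [0,0,2,0]
    - [0,0,1.2,0]
    - [0,0,0,0]
    - [0,0,0,0]
    - [0,0,0,0]

```text
t: 37.85
position: [0.7913, 0.1274, 0.1471]
orientation: [-180.0, -0.2, 3.0]
wrist_force: [0.4, 0.3, -2.5]
opening: 0.0247
```

```bash
python3 - <<'E'
from h import *
f=grab("wrist","w17");floor(f);grab("side","d17");grab("scene","s17")
E
```

```text
t 37.9 pos [0.7913 0.1273 0.1473] open 0.0247 F [ 1.   0.3 -2.5]
tilt deg -0.1 [[0.708, 0.128, 0.093], [0.704, 0.124, 0.093], [0.698, 0.125, 0.092], [0.692, 0.126, 0.091], [0.689, 0.122, 0.093], [0.683, 0.124, 0.092]]
```

View pics/d17.png

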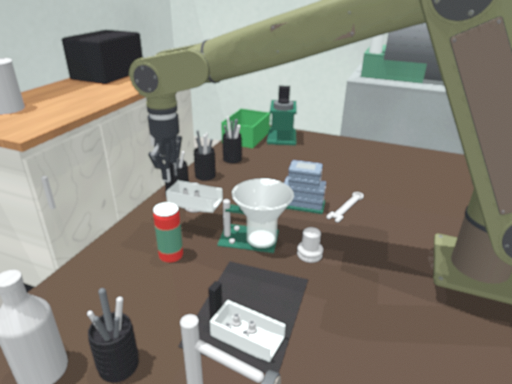

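View pics/s17.png

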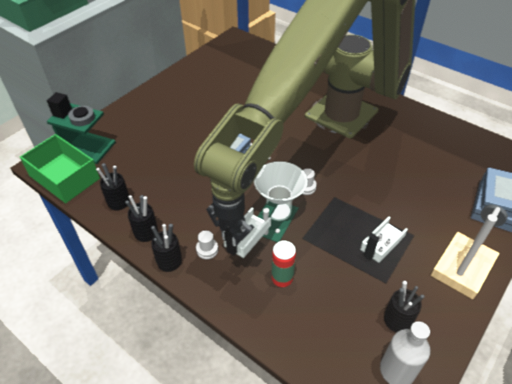

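Emit:
arm_command:
  targets:
    - [-0.5,0,0,0]
    - [-0.5,0,0,0]
    - [-0.5,0,0,0]
    - [-0.3,0,0,0]
    - [0,0,0,0]
    - [0,0,0,0]
  force: 20

```text
t: 38.6
position: [0.7734, 0.1264, 0.1464]
orientation: [-180.0, -0.2, 3.0]
wrist_force: [5.5, 0.3, -2.7]
opening: 0.0245
```

Emit:
arm_command:
  targets:
    - [-0.33,0,-0.55,0]
    - [-0.33,0,-0.55,0]
    - [-0.35,0,-0.55,0]
    - [-0.35,0,-0.55,0]
    - [0,0,0,0]
    - [0,0,0,0]

```text
t: 39.2
position: [0.7595, 0.1256, 0.1682]
orientation: [-180.0, -0.1, 3.0]
wrist_force: [6.3, 0.5, -0.4]
opening: 0.0248
```

```bash
python3 - <<'E'
from h import *
f=grab("wrist","w18");floor(f);grab("side","d18")
E
```

```text
t 39.25 pos [0.7595 0.1256 0.1679] open 0.0245 F [ 4.9  0.5 -0.5]
tilt deg -1.6 [[0.662, 0.125, 0.099], [0.658, 0.121, 0.099], [0.652, 0.122, 0.098], [0.646, 0.123, 0.098], [0.641, 0.124, 0.099], [0.636, 0.12, 0.099]]
```

View pics/w18.png

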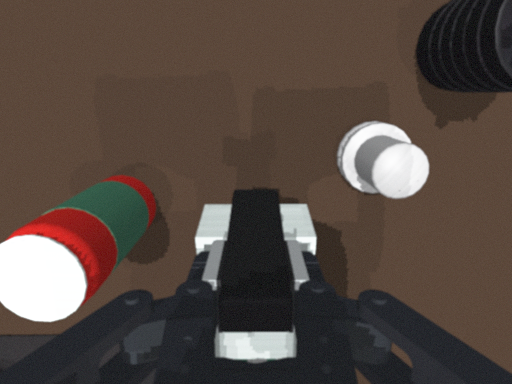

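It pivots on the post with about 5 N and no slip. Continuing the arc.

Emit:
arm_command:
  targets:
    - [-0.42,0,-0.5,0]
    - [-0.44,0,-0.5,0]
    - [-0.46,0,-0.48,0]
    - [-0.48,0,-0.46,0]
    - [-0.5,0,-0.44,0]
    - [-0.5,0,-0.42,0]
    - [0,0,0,0]
    - [0,0,0,0]

```text
t: 40.1
position: [0.731, 0.1242, 0.1961]
orientation: [-180.0, -0.1, 3.0]
wrist_force: [5.3, 0.8, -1.4]
opening: 0.0245
```

```bash
python3 - <<'E'
from h import *
f=grab("wrist","w19");floor(f);grab("side","d19");grab("scene","s19")
E
```

```text
t 40.15 pos [0.7311 0.1242 0.1961] open 0.0244 F [ 5.2 -0.3 -0.3]
tilt deg -3.9 [[0.604, 0.123, 0.093], [0.599, 0.118, 0.093], [0.593, 0.12, 0.093], [0.587, 0.121, 0.093], [0.581, 0.117, 0.093]]
```

View pics/w19.png

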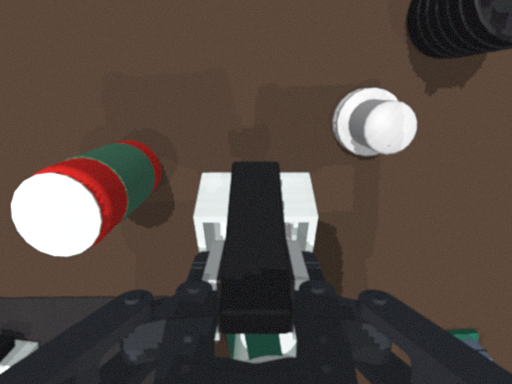

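View pics/d19.png

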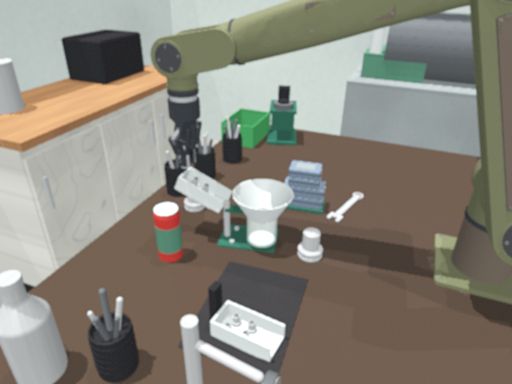

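```bash
cat >> h.py <<'E'
def tilt(f,zmin=None):
    s=robot.state(); P=cloud(f); g=s["position"]; a=np.radians(s["orientation"][2])
    d=P-g; X=d[...,0]*np.cos(a)+d[...,1]*np.sin(a); Z=d[...,2]-.019
    m=np.zeros(X.shape,bool); m[100:300,242:268]=1
    m&=(X>-.005)&(X<.12)&(Z>-.075)&(Z<0.0)
    x,z=X[m]*1000,Z[m]*1000
    from numpy.linalg import lstsq
    # vertical-ish handle rear face: x = k z + c robust
    from scipy.stats import theilslopes
    i=np.random.default_rng(0).choice(len(x),min(400,len(x)),False)
    k=theilslopes(x[i],z[i]); th=-np.degrees(np.arctan(k[0]))
    t=np.radians(th); lip=(-136*np.cos(t)+70*np.sin(t),-136*np.sin(t)-70*np.cos(t))
    print("t",round(s["t"],2),"pos",(g*1000).round(1),"open",round(s["opening"]*1000,1),"F",s["wrist_force"].round(1),"TILT",th.round(1),"n",len(x),"z",z.min().round(),z.max().round(),"lip rel jar x,z",(g[0]*1000+lip[0]-537.5).round(),(g[2]*1000+19+lip[1]).round())
E
python3 - <<'E'
from h import *
tilt(grab("wrist"))
E
```

```text
t 40.3 pos [731.1 124.2 196.1] open 24.5 F [ 5.  -0.3 -0.2] TILT 23.2 n 2248 z -58.0 -0.0 lip rel jar x,z 96.0 97.0
```

Emit:
arm_command:
  targets:
    - [-0.5,0,-0.4,0]
    - [-0.45,0,-0.35,0]
    - [-0.35,0,-0.25,0]
    - [0,0,0,0]
    - [0,0,0,0]

```text
t: 40.8
position: [0.7174, 0.1234, 0.2053]
orientation: [180.0, 0.0, 3.0]
wrist_force: [3.3, -0.3, -1.5]
opening: 0.0242
```

Emit:
arm_command:
  targets:
    - [0.5,0,-0.5,0]
    - [0.5,0,-1,0]
    - [0,0,-2,0]
    - [0,0,-2,0]
    - [0,0,-2,0]
    - [0,0,-1,0]
    - [0,0,0,0]
    - [0,0,0,0]
  force: 60

```text
t: 41.6
position: [0.7274, 0.124, 0.2893]
orientation: [180.0, 0.1, 3.0]
wrist_force: [0.2, -0.6, -4.0]
opening: 0.0247
```

```bash
python3 - <<'E'
from h import *
tilt(grab("wrist","w20"));grab("side","d20");plan(537.5,99.8,280,3)
E
```

```text
t 41.65 pos [727.1 123.9 288.4] open 24.4 F [-0.5  0.2 -3. ] TILT 29.2 n 2374 z -52.0 -0.0 lip rel jar x,z 105.0 180.0
t 41.7 pos [727.  123.9 288. ] ori [179.99   0.2    2.96] open 24.5 F [-0.4 -0.2 -3.3]
turn -0.001 shift cm [-19.05   1.42   0.8 ]
```

View pics/d20.png

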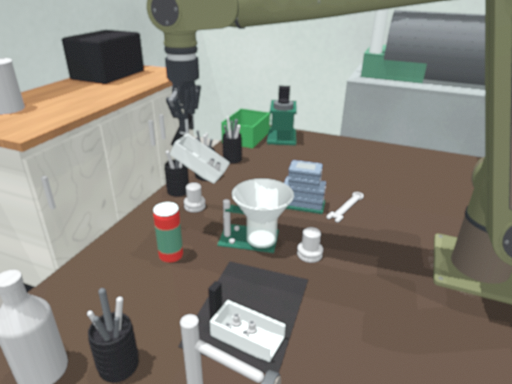

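Emit:
arm_command:
  targets:
    - [-1,0.1,0,0]
    - [-2,0.2,0,0]
    - [-2,0.3,0,0]
    - [-2,0.3,0,0]
    - [-2,0.3,0,0]
    - [-1.5,0.1,0,0]
    - [-1,0,1,0]
    - [-1,0,1,0]
    - [-0.5,0,1,0]
    - [0,0,1,0]
    - [0,0,0,0]
    - [0,0,0,0]

```text
t: 42.9
position: [0.5987, 0.1042, 0.2497]
orientation: [180.0, 0.0, 3.0]
wrist_force: [0.1, 0.4, -3.8]
opening: 0.0247
```

```bash
python3 - <<'E'
from h import *
tilt(grab("wrist","w21"));grab("side","d21");grab("scene","s21")
E
```

```text
t 42.95 pos [599.1 104.3 250.4] open 24.4 F [-0.1 -0.1 -3.1] TILT 29.1 n 2448 z -55.0 -0.0 lip rel jar x,z -23.0 142.0
```

View pics/w21.png

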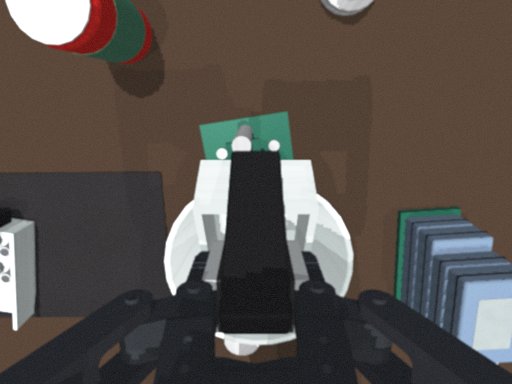

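View pics/d21.png

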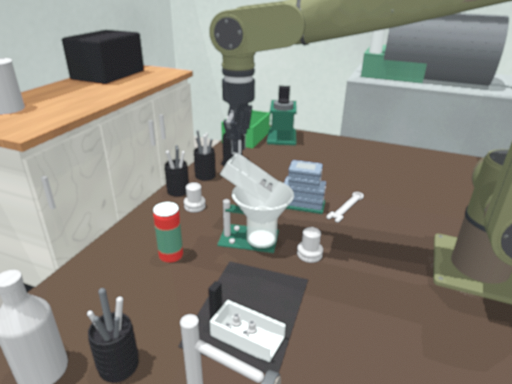

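Emit:
arm_command:
  targets:
    - [0,0,0.8,0]
    - [0,0,0.8,0]
    - [0,0,0.5,0]
    - [-0.5,0,0,0]
    - [-0.5,0,0,0]
    - [-0.5,0,0,0]
    - [-0.5,0,0,0]
    - [0,0,0,0]
    - [0,0,0,0]
  force: 20

```text
t: 43.95
position: [0.5786, 0.1033, 0.2296]
orientation: [-180.0, -0.1, 3.0]
wrist_force: [-0.5, -0.3, -3.1]
opening: 0.0244
```

```bash
python3 - <<'E'
from h import *
tilt(grab("wrist","w22"))
E
```

```text
t 44.0 pos [578.7 103.3 229.5] open 24.6 F [ 0.2  0.4 -3.6] TILT 29.4 n 2410 z -53.0 -0.0 lip rel jar x,z -43.0 121.0
```

Now pushing toward the far wall while following the arc.

Emit:
arm_command:
  targets:
    - [-0.4,0,0,0]
    - [-0.5,0,-0.2,0]
    - [-0.5,0,-0.3,0]
    - [-0.5,0,-0.3,0]
    - [0,0,0,0]
    - [0,0,0,0]

```text
t: 44.6
position: [0.5612, 0.1019, 0.2396]
orientation: [179.9, -0.3, 3.0]
wrist_force: [5.5, -1.8, 1.1]
opening: 0.0245
```

```bash
python3 - <<'E'
from h import *
tilt(grab("wrist","w23"))
E
```

```text
t 44.65 pos [561.3 101.9 239.6] open 24.8 F [ 4.7 -1.7  2.6] TILT 29.6 n 2418 z -53.0 -0.0 lip rel jar x,z -60.0 130.0
```

Emit:
arm_command:
  targets:
    - [-0.5,0,0,0]
    - [-0.5,0,0,0]
    - [-0.5,0,0,0]
    - [0,0,0,0]
    - [0,0,0,0]

```text
t: 45.15
position: [0.5511, 0.1007, 0.2449]
orientation: [179.9, -1.2, 2.9]
wrist_force: [12.4, -3.6, 10.1]
opening: 0.0241
```

```bash
python3 - <<'E'
from h import *
tilt(grab("wrist","w24"))
E
```

```text
t 45.2 pos [551.1 100.6 244.8] open 24.6 F [12.  -3.6  9.1] TILT 33.9 n 2480 z -49.0 -0.0 lip rel jar x,z -60.0 130.0
```

Emit:
arm_command:
  targets:
    - [-0.3,0,-0.4,0]
    - [-0.4,0,-0.4,0]
    - [-0.4,0,-0.3,0]
    - [-0.4,0,-0.3,0]
    - [0,0,0,0]
    - [0,0,0,0]

```text
t: 45.8
position: [0.5324, 0.1002, 0.255]
orientation: [179.9, -0.5, 3.0]
wrist_force: [5.8, -3.6, 4.1]
opening: 0.0244
```

```bash
python3 - <<'E'
from h import *
tilt(grab("wrist","w25"));grab("side","d25")
E
```

```text
t 45.85 pos [532.4 100.2 255. ] open 24.9 F [ 6.4 -3.7  5. ] TILT 41.3 n 2647 z -43.0 -0.0 lip rel jar x,z -61.0 132.0
```

View pics/d25.png

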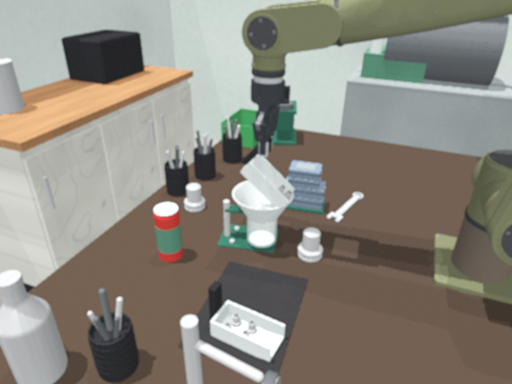

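Emit:
arm_command:
  targets:
    - [0.5,0,0.4,0]
    - [0.5,0,0.5,0]
    - [0.5,0,0.5,0]
    - [0,0,0,0]
    - [-0.4,0,-0.1,0]
    - [-0.5,0,-0.2,0]
    - [-0.5,0,-0.2,0]
    - [-0.5,0,-0.2,0]
    - [0,0,0,0]
    - [0,0,0,0]

```text
t: 46.9
position: [0.5281, 0.1003, 0.2465]
orientation: [180.0, -0.5, 2.9]
wrist_force: [7.4, -1.8, 1.7]
opening: 0.0243
```

```bash
python3 - <<'E'
from h import *
tilt(grab("wrist","w26"));grab("side","d26")
E
```

```text
t 46.95 pos [528.1 100.3 246.5] open 24.9 F [ 6.6 -0.8  1.9] TILT 48.8 n 2725 z -35.0 -0.0 lip rel jar x,z -46.0 117.0
```

Emit:
arm_command:
  targets:
    - [-0.5,0,-0.15,0]
    - [-0.5,0,-0.15,0]
    - [-0.5,0,-0.1,0]
    - [-0.5,0,-0.1,0]
    - [0,0,0,0]
    - [0,0,0,0]

```text
t: 47.6
position: [0.5086, 0.0993, 0.2523]
orientation: [180.0, -0.6, 2.9]
wrist_force: [7.2, -1.4, 3.7]
opening: 0.0248
```

```bash
python3 - <<'E'
from h import *
tilt(grab("wrist","w27"));grab("side","d27")
E
```

```text
t 47.65 pos [508.6  99.3 252.3] open 24.6 F [ 7.8 -1.9  3.5] TILT 56.3 n 2672 z -45.0 -0.0 lip rel jar x,z -46.0 119.0
```

View pics/d27.png

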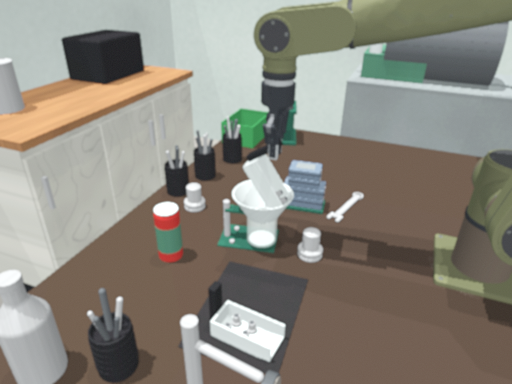

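View pics/w27.png

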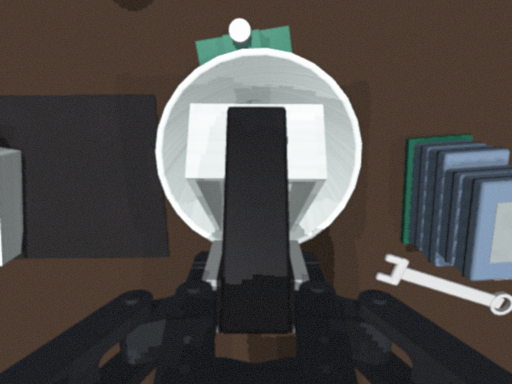

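Tilt is 56°, the lip is well inside the funnel and no studs are outside. Continuing to about 68°.

Emit:
arm_command:
  targets:
    - [-0.5,0,-0.1,0]
    - [-0.5,0,-0.05,0]
    - [-0.5,0,0,0]
    - [-0.5,0,0,0]
    - [-0.5,0,0,0]
    - [-0.4,0,0,0]
    - [0,0,0,0]
    - [0,0,0,0]

```text
t: 48.5
position: [0.4795, 0.098, 0.2536]
orientation: [-180.0, -0.6, 3.0]
wrist_force: [7.3, -1.2, 3.4]
opening: 0.0245
```

```bash
python3 - <<'E'
from h import *
tilt(grab("wrist","w28"));grab("side","d28");f=grab("scene","s28")
cv2.imwrite("pics/s28c.png",cv2.resize(f["img"][130:270,200:360],None,fx=4,fy=4,interpolation=cv2.INTER_CUBIC))
E
```

```text
t 48.55 pos [479.5  98.1 253.5] open 24.5 F [ 8.1 -1.3  3.7] TILT 68.6 n 1479 z -9.0 -0.0 lip rel jar x,z -42.0 120.0
```

View pics/s28c.png

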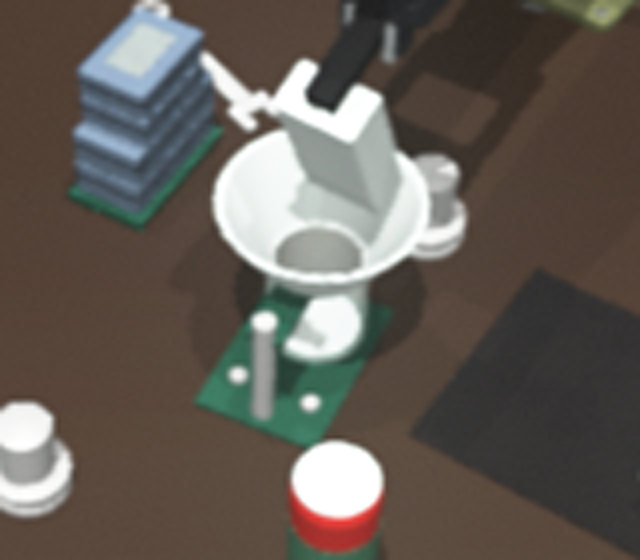

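View pics/w28.png

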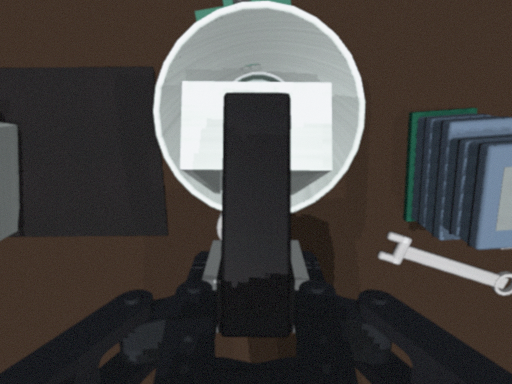

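Now holding the tilt firmly and backing off the wall so the studs can drop.

Emit:
arm_command:
  targets:
    - [0,0,0,0]
    - [0,0,0,0]
    - [0.5,0,-0.2,0]
    - [1,0,-0.3,0]
    - [1,0,-0.3,0]
    - [1,0,0,0]
    - [0.5,0,0,0]
    - [0,0,0,0]
    - [0,0,0,0]
  force: 100

```text
t: 49.55
position: [0.5164, 0.1, 0.258]
orientation: [-180.0, 0.1, 3.0]
wrist_force: [-0.8, -0.2, -2.6]
opening: 0.0244
```

```bash
python3 - <<'E'
from h import *
tilt(grab("wrist","w29"));grab("side","d29");f=grab("scene","s29")
cv2.imwrite("pics/s29c.png",cv2.resize(f["img"][130:270,200:360],None,fx=4,fy=4,interpolation=cv2.INTER_CUBIC))
f=grab("side","d29")
cv2.imwrite("pics/d29c.png",cv2.resize(f["img"][130:270,200:360],None,fx=4,fy=4,interpolation=cv2.INTER_CUBIC))
E
```

```text
t 49.6 pos [516.3 100.1 258.2] open 24.6 F [-0.5  0.  -2.8] TILT 66.8 n 1891 z -13.0 -0.0 lip rel jar x,z -10.0 125.0
```

View pics/s29c.png

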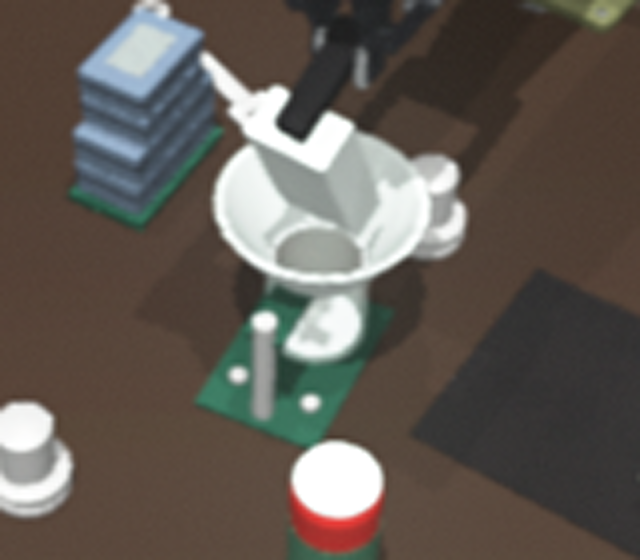

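View pics/d29c.png

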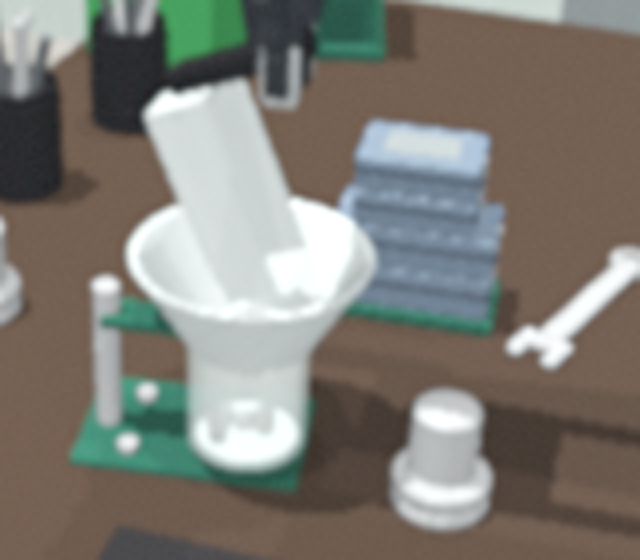

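Both studs appear in the jar (side crop px 216,425 and 262,420), and the wrist load dropped to 2.6 N, which matches an empty tray. Levelling the tray by drawing its underside back over the +x funnel rim.

Emit:
arm_command:
  targets:
    - [1,0,0,0]
    - [1,0,0,0]
    - [1,0,0,0]
    - [1,0,0,0]
    - [1,0,0,0]
    - [1,0,0,0]
    - [0.7,0,0,0]
    - [0.7,0,0,0]
    - [0.7,0,0.1,0]
    - [0.7,0,0.1,0]
    - [0,0,0,0]
    - [0,0,0,0]
  force: 20

```text
t: 50.95
position: [0.605, 0.1045, 0.259]
orientation: [180.0, 0.0, 3.0]
wrist_force: [-5.2, -1.1, 5.7]
opening: 0.0244
```

```bash
python3 - <<'E'
from h import *
tilt(grab("wrist","w30"));grab("side","d30")
E
```

```text
t 51.0 pos [605.  104.5 259. ] open 24.7 F [-5.1  0.1  6.2] TILT 51.5 n 2692 z -32.0 -0.0 lip rel jar x,z 38.0 128.0
```

View pics/d30.png

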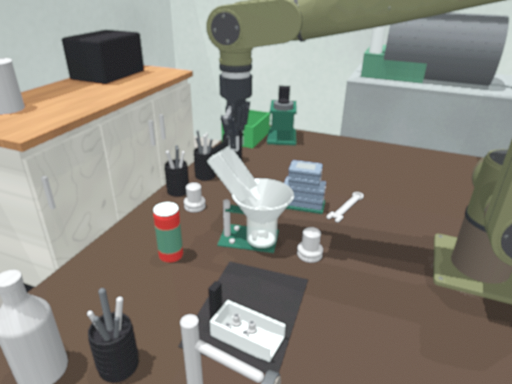

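Emit:
arm_command:
  targets:
    - [0.7,0,0.1,0]
    - [0.7,0,0.2,0]
    - [0.7,0,0.2,0]
    - [0.7,0,0.2,0]
    - [0.7,0,0.3,0]
    - [0.8,0,0.3,0]
    - [0.8,0,0.3,0]
    - [0.8,0,0.4,0]
    - [0.8,0,0.4,0]
    - [0.8,0,0.4,0]
    - [0,0,0,0]
    - [0,0,0,0]

```text
t: 52.25
position: [0.6811, 0.1083, 0.2311]
orientation: [180.0, -0.2, 3.0]
wrist_force: [-1.4, -1.2, 6.3]
opening: 0.0243
```

```bash
python3 - <<'E'
from h import *
tilt(grab("wrist","w31"))
E
```

```text
t 52.3 pos [681.  108.3 231.1] open 24.6 F [-0.5 -0.8  5.5] TILT 16.8 n 1950 z -60.0 -0.0 lip rel jar x,z 34.0 144.0
```

Emit:
arm_command:
  targets:
    - [0.4,0,0.5,0]
    - [0.4,0,0.5,0]
    - [0.3,0,0.5,0]
    - [0.2,0,0.5,0]
    - [0,0,0.4,0]
    - [0,0,0,0]
    - [0,0,0,0]

```text
t: 53.0
position: [0.6972, 0.1094, 0.2108]
orientation: [-180.0, -0.8, 3.0]
wrist_force: [5.1, -1.1, 11.5]
opening: 0.0248
```

```bash
python3 - <<'E'
from h import *
tilt(grab("wrist","w32"));grab("side","d32")
E
```

```text
t 53.05 pos [697.2 109.3 210.9] open 24.5 F [ 5.2 -0.6  9.9] TILT 4.3 n 1406 z -64.0 -0.0 lip rel jar x,z 29.0 150.0
```

View pics/d32.png

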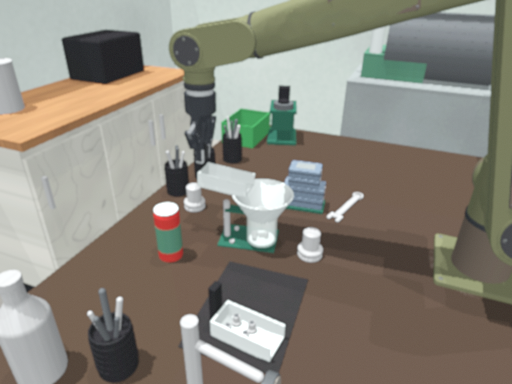

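Emit:
arm_command:
  targets:
    - [0,0,-1,0]
    - [0,0,-2,0]
    - [0,0,-2,0]
    - [-1,-1,0,0]
    - [-2,-2.5,0,0]
    - [-2,-3,0,0]
    - [-2,-3,0,0]
    - [-2,-3,0,0]
    - [-1.5,-3,0,0]
    - [-1,-2,0,0]
    - [0,0,0,0]
    - [0,0,0,0]
  force: 80

```text
t: 54.3
position: [0.5675, 0.2784, 0.2531]
orientation: [179.9, 0.1, 3.1]
wrist_force: [0.3, -0.9, -3.4]
opening: 0.0247
```

```bash
python3 - <<'E'
from h import *
tilt(grab("wrist","w33"));plan(564.5,287.5,80,3)
f=grab("scene","s33")
f=grab("side","d33")
cv2.imwrite("pics/d33c.png",cv2.resize(f["img"][130:270,180:340],None,fx=4,fy=4,interpolation=cv2.INTER_CUBIC))
E
```

```text
t 54.35 pos [568.  277.8 253.5] open 24.4 F [ 0.7 -0.2 -2.4] TILT 4.1 n 1443 z -65.0 -0.0 lip rel jar x,z -100.0 193.0
t 54.35 pos [568.  277.8 253.5] ori [1.7995e+02 7.0000e-02 2.9900e+00] open 24.4 F [ 0.7 -0.2 -2.4]
turn -0.0 shift cm [-0.3  -0.99 17.35]
```

View pics/d33c.png

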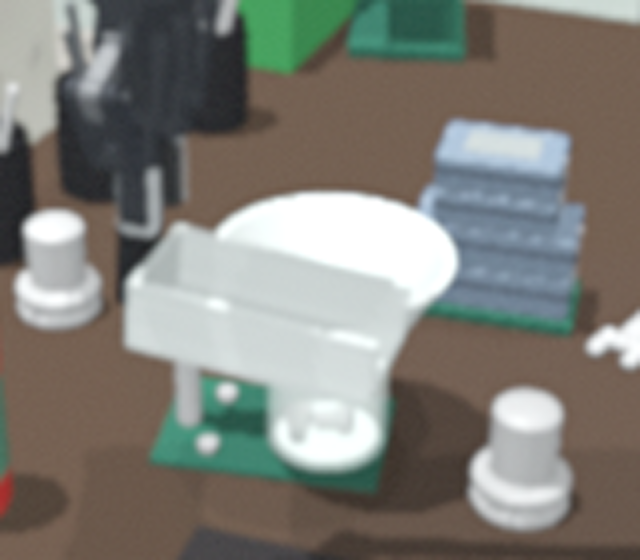

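View pics/w33.png

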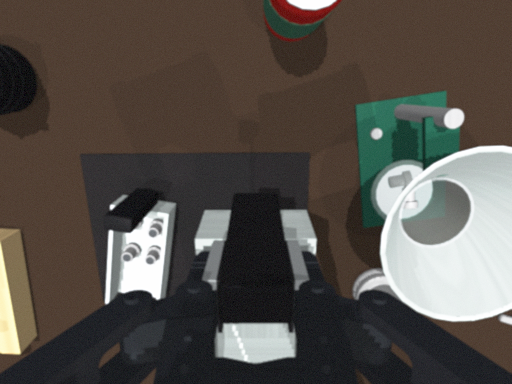

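Both studs are visible in the jar (px 397,181; 411,205). Setting the tray back.

Emit:
arm_command:
  targets:
    - [-0.3,-0.9,1,0]
    - [0,0,3,0]
    - [0,0,3,0]
    - [0,0,3,0]
    - [0,0,3,0]
    - [0,0,3,0]
    - [0,0,1,0]
    - [0,0,0,0]
    - [0,0,0,0]
    - [0,0,0,0]

```text
t: 55.45
position: [0.5666, 0.2874, 0.0871]
orientation: [-179.9, -0.2, 3.0]
wrist_force: [-0.1, 0.5, -2.4]
opening: 0.0244
```

Emit:
arm_command:
  targets:
    - [0,0,0.5,0]
    - [0,0,0.5,0]
    - [0,0,0.5,0]
    - [0,0,0.3,0]
    - [0,0,0,0]
    - [0,0,0,0]
  force: 20

```text
t: 56.05
position: [0.566, 0.287, 0.0678]
orientation: [-180.0, -0.1, 3.0]
wrist_force: [2.0, -0.4, 4.6]
opening: 0.0249
```

```bash
python3 - <<'E'
from h import *
tilt(grab("wrist","w34"));plan(564.5,287.5,62.7,3)
E
```

```text
t 56.1 pos [566.  287.   67.8] open 24.6 F [ 1.6 -0.7  3.8] TILT 3.2 n 1376 z -64.0 -0.0 lip rel jar x,z -103.0 9.0
t 56.1 pos [566.  287.   67.8] ori [-1.7997e+02 -1.1000e-01  2.9700e+00] open 24.6 F [ 1.6 -0.7  3.8]
turn -0.001 shift cm [-0.15 -0.06  0.51]
```

Emit:
arm_command:
  targets:
    - [0,0,0.25,0]
    - [0,0,0.25,0]
    - [0,0,0.2,0]
    - [0,0,0,0]
    - [0,0,0,0]

```text
t: 56.6
position: [0.5688, 0.2876, 0.0632]
orientation: [-179.9, -0.5, 3.0]
wrist_force: [6.0, -0.9, 8.7]
opening: 0.0247
```

```bash
python3 - <<'E'
from h import *
tilt(grab("wrist","w35"))
E
```

```text
t 56.65 pos [568.8 287.6  63.2] open 24.8 F [4.8 0.2 9.5] TILT 0.7 n 1270 z -65.0 -0.0 lip rel jar x,z -104.0 11.0
```

Flat now. Release and rise.

Emit:
arm_command:
  targets:
    - [0,0,0,0]
    - [0,0,0,0]
    - [0,0,0,0]
    - [0,0,0,0]
    - [0,0,0,0]
    - [0,0,0,0]
    - [0,0,-3,0]
    - [0,0,-4,0]
    - [0,0,-4,0]
    - [0,0,-4,0]
    - [0,0,0,0]
    - [0,0,0,0]
  fingers: -1

```text
t: 57.85
position: [0.5658, 0.2871, 0.2114]
orientation: [-179.9, -0.2, 3.0]
wrist_force: [-0.0, 0.0, -1.4]
opening: 0.0855
```

```bash
python3 - <<'E'
from h import *
f=grab("wrist","w36");trays(f)
plan(519.3,402.2,130,-6.5)
E
```

```text
handletop [255. 180.] 662 0.1061 [576.  288.   24.4  15.  -87.3] [576.4 288.   24.4  15.7 -87. ]
handletop [110. 240.] 710 0.1057 [519.2 402.6  25.9  16.7  82.9] [520.7 401.5  28.   19.4  84.5]
walls [285. 224.] 638 0.0421 [505.3 253.4 130.2  15.8   8.8] [505.7 253.4 132.2  16.    8.9]
walls [227. 225.] 651 0.042 [501.  309.3 130.7  15.3   1.8] [501.2 309.7 131.9  15.3   1.4]
walls [160. 270.] 716 0.0416 [443.9 389.2 131.9  22.1  -5.5] [444.9 384.3 134.4  22.9  -1.3]
walls [103. 266.] 220 0.0414 [458.9 440.2  41.1   4.8  -7.2] [458.2 439.2  41.2   7.2  -4.5]
t 57.9 pos [564.8 286.7 209.2] ori [1.7999e+02 3.0000e-02 2.9700e+00] open 85.6 F [0.7 0.5 0.4]
turn 0.165 shift cm [ -5.83 -10.96   7.92]
```

View pics/w36.png

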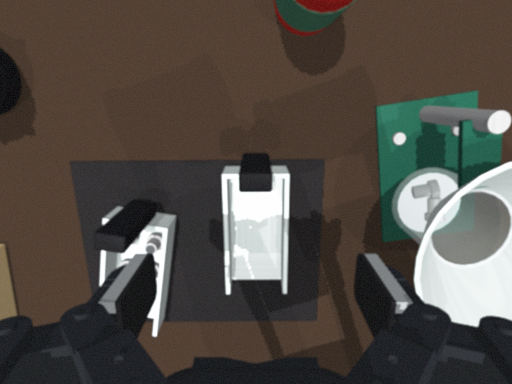

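Tray_a is empty and upright at about 25-30 mm from the mat centre in x. Now tray_b.

Emit:
arm_command:
  targets:
    - [-1.9,-3.5,0,0.083]
    - [-2,-3.7,0,0.082]
    - [-2,-3.7,0,0]
    - [0,0,3,0]
    - [0,0,4,0]
    - [0,0,0,0]
    - [0,0,0,0]
    - [0,0,0,0]
    - [0,0,0,0]

```text
t: 58.8
position: [0.5111, 0.3979, 0.1422]
orientation: [-179.9, -0.2, -6.5]
wrist_force: [-0.4, -0.5, 0.2]
opening: 0.0853
```

```bash
python3 - <<'E'
from h import *
f=grab("wrist","w37");trays(f)
plan(519.3,402.4,63,-6.5)
E
```

```text
handletop [452.  89.] 1861 0.1062 [575.  288.4  26.8  16.1 -86.7] [575.1 289.7  29.4  16.2 -86.7]
handletop [245. 214.] 1278 0.106 [519.1 403.3  25.4  15.7  83.4] [520.2 403.1  25.3  17.5  83.5]
walls [368. 168.] 1445 0.042 [510.7 314.  115.9  34.4 -12.7] [512.2 314.2 113.2  36.6 -12.9]
walls [447. 182.] 1655 0.0417 [499.9 253.3 122.1   5.9   3.4] [499.4 255.1 122.4   8.9   3.1]
walls [212. 259.] 1019 0.0419 [450.7 441.2 129.9  14.  -11.2] [451.  441.  133.   14.2 -11.4]
walls [283. 257.] 973 0.0421 [443.4 387.9 130.6  16.6  -6.5] [443.9 387.1 133.4  16.7  -5.9]
t 58.85 pos [511.  397.8 142.1] ori [-1.7986e+02 -1.6000e-01 -6.5200e+00] open 85.2 F [ 0.5 -0.7  0.8]
turn -0.0 shift cm [ 0.77 -0.55  7.91]
```

Emit:
arm_command:
  targets:
    - [0.77,-0.63,2,0]
    - [0,0,3,0]
    - [0,0,2.7,0]
    - [0,0,0,0]
    - [0,0,0,0]
    - [0,0,0,0]

```text
t: 59.45
position: [0.5196, 0.4037, 0.0654]
orientation: [-179.9, -0.2, -6.5]
wrist_force: [-0.7, 0.2, -0.8]
opening: 0.0852
```

```bash
python3 - <<'E'
from h import *
plan(519.3,403.3,63,-6.5)
E
```

```text
t 59.45 pos [519.6 403.7  65.4] ori [-179.85   -0.18   -6.49] open 85.2 F [-0.7  0.2 -0.8]
turn 0.0 shift cm [-0.02  0.04  0.24]
```

Emit:
arm_command:
  targets:
    - [0,0,0.1,0]
    - [0,0,0,0]
    - [0,0,0,0]
    - [0,0,0,0]
    - [0,0,0,0]
    - [0,0,0,0]
    - [0,0,0,0]
    - [0,0,0,0]
    - [0,0,0,0]
    - [0,0,0,0]
    - [0,0,0,0]
    - [0,0,0,0]
  fingers: 1
  force: 120

```text
t: 60.65
position: [0.5185, 0.4031, 0.0622]
orientation: [-180.0, -0.0, -6.5]
wrist_force: [0.4, 2.1, 4.7]
opening: 0.0244
```

Emit:
arm_command:
  targets:
    - [0,0,-1,0]
    - [0,0,-2,0]
    - [0,0,-2,0]
    - [0,0,-2,0]
    - [0,0,-2,0]
    - [0,0,-2,0]
    - [0,0,-2,0]
    - [0,0,-2,0]
    - [0,0,-2,0]
    - [0,0,-2,0]
    - [0,0,-1,0]
    - [0,0,0,0]

```text
t: 61.85
position: [0.5183, 0.4028, 0.2625]
orientation: [-180.0, -0.1, -6.5]
wrist_force: [-0.5, 0.5, -3.2]
opening: 0.0245
```

```bash
python3 - <<'E'
from h import *
plan(790,127,266,3)
tilt(grab("wrist","w38"));grab("side","d38")
E
```

```text
t 61.85 pos [518.3 402.8 262.5] ori [-1.7996e+02 -6.0000e-02 -6.4900e+00] open 24.5 F [-0.5  0.5 -3.2]
turn -0.166 shift cm [25.68 28.97 -0.35]
t 61.9 pos [517.9 402.5 261.1] open 24.7 F [ 0.2 -0.5 -4.3] TILT 0.3 n 1310 z -63.0 -0.0 lip rel jar x,z -155.0 209.0
```

View pics/d38.png

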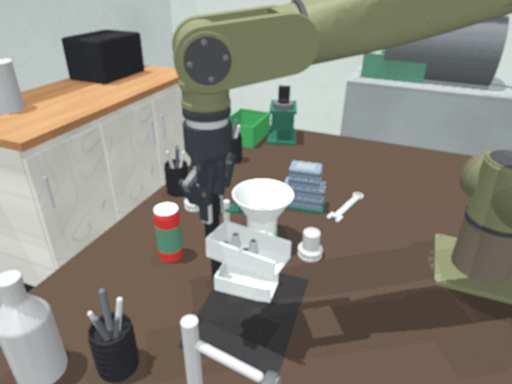

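Emit:
arm_command:
  targets:
    - [1,1.1,0,-0.083]
    - [2,2.2,0,-0.083]
    - [2.2,2.5,0,0]
    - [2.2,2.5,0,0]
    - [2.2,2.5,0,0]
    - [2.2,2.5,0,0]
    - [2.2,2.5,0,0]
    - [2.2,2.5,0,0]
    - [2.2,2.5,0,0]
    - [2.2,2.5,0,0]
    - [2.2,2.4,0,0]
    - [1.5,1.5,0,0]

```text
t: 63.15
position: [0.7719, 0.1385, 0.2583]
orientation: [180.0, 0.2, 2.9]
wrist_force: [0.1, 0.5, -3.0]
opening: 0.0245
```

Emit:
arm_command:
  targets:
    - [1,1,0,0]
    - [0.3,0.3,0,0]
    - [0,0,0,0]
    - [0,0,0,0]
  force: 80

```text
t: 63.55
position: [0.7845, 0.1294, 0.2613]
orientation: [-180.0, 0.1, 3.1]
wrist_force: [-0.3, -0.1, -2.8]
opening: 0.0246
```

```bash
python3 - <<'E'
from h import *
plan(790,126.5,147,3)
tilt(grab("wrist","w39"))
E
```

```text
t 63.55 pos [784.5 129.4 261.3] ori [-1.7997e+02  5.0000e-02  3.0800e+00] open 24.6 F [-0.3 -0.1 -2.8]
turn 0.001 shift cm [ 0.54  0.32 11.43]
t 63.6 pos [784.5 129.6 261.7] open 24.7 F [-0.2  0.1 -3.4] TILT 0.1 n 1365 z -65.0 -0.0 lip rel jar x,z 111.0 210.0
```

Same sequence as before: descend in front of the post, then pivot.

Emit:
arm_command:
  targets:
    - [0.3,0.2,1,0]
    - [0.2,0.1,2,0]
    - [0.1,0,2,0]
    - [0,0,2,0]
    - [0,0,2,0]
    - [0,0,1.5,0]
    - [0,0,1,0]
    - [0,0,0,0]
    - [0,0,0,0]
    - [0,0,0,0]

```text
t: 64.6
position: [0.7922, 0.1258, 0.1487]
orientation: [-180.0, -0.2, 3.0]
wrist_force: [-0.0, -0.4, -3.8]
opening: 0.0247
```

```bash
python3 - <<'E'
from h import *
plan(790,126.5,147,3)
tilt(grab("wrist","w40"))
E
```

```text
t 64.6 pos [792.2 125.8 148.7] ori [-1.7999e+02 -1.7000e-01  3.0200e+00] open 24.7 F [-0.  -0.4 -3.8]
turn 0.0 shift cm [-0.22 -0.08  0.17]
t 64.65 pos [792.2 125.8 148.8] open 24.6 F [ 0.3 -0.4 -4.7] TILT 0.4 n 1354 z -65.0 -0.0 lip rel jar x,z 119.0 97.0
```

Emit:
arm_command:
  targets:
    - [-0.5,0,0.2,0]
    - [-0.5,0,0,0]
    - [-0.5,0,0,0]
    - [-0.3,0,0,0]
    - [0,0,0,0]
    - [-0.33,0,-0.55,0]
    - [-0.33,0,-0.55,0]
    - [-0.35,0,-0.55,0]
    - [-0.35,0,-0.55,0]
    - [0,0,0,0]
    - [0,0,0,0]
  force: 20

```text
t: 65.75
position: [0.7621, 0.1241, 0.1694]
orientation: [-180.0, -0.4, 3.0]
wrist_force: [6.4, 0.2, 0.2]
opening: 0.0245
```

```bash
python3 - <<'E'
from h import *
tilt(grab("wrist","w41"))
E
```

```text
t 65.8 pos [762.1 124.1 169.4] open 24.6 F [5.7 0.1 0.2] TILT 8.6 n 1699 z -64.0 -0.0 lip rel jar x,z 101.0 99.0
```

Emit:
arm_command:
  targets:
    - [-0.4,0,-0.5,0]
    - [-0.42,0,-0.5,0]
    - [-0.44,0,-0.48,0]
    - [-0.46,0,-0.46,0]
    - [-0.48,0,-0.46,0]
    - [-0.5,0,-0.44,0]
    - [-0.5,0,-0.42,0]
    - [-0.5,0,-0.4,0]
    - [0,0,0,0]
    - [0,0,0,0]

```text
t: 66.8
position: [0.7229, 0.1222, 0.2041]
orientation: [-180.0, -0.0, 3.0]
wrist_force: [2.2, -0.0, -2.2]
opening: 0.0245
```

```bash
python3 - <<'E'
from h import *
tilt(grab("wrist","w42"))
E
```

```text
t 66.85 pos [722.9 122.1 203.8] open 24.9 F [ 4.   0.1 -2.3] TILT 27.9 n 2426 z -56.0 -0.0 lip rel jar x,z 98.0 97.0
```

Emit:
arm_command:
  targets:
    - [0,0,0,0]
    - [0.5,0,-0.5,0]
    - [0.5,0,-1,0]
    - [0,0,-2,0]
    - [0,0,-2,0]
    - [0,0,-2,0]
    - [0,0,-1,0]
    - [0,0,0,0]
    - [0,0,0,0]
  force: 80

```text
t: 67.75
position: [0.7325, 0.1226, 0.2874]
orientation: [180.0, 0.1, 3.0]
wrist_force: [-0.0, 0.7, -4.8]
opening: 0.0242
```

```bash
python3 - <<'E'
from h import *
tilt(grab("wrist","w43"))
plan(598.7,104,250,3)
f=grab("side"); cv2.imwrite("pics/d43c.png",cv2.resize(f["img"][100:260,120:320],None,fx=3,fy=3,interpolation=cv2.INTER_CUBIC))
E
```

```text
t 67.8 pos [732.2 122.6 286.5] open 24.7 F [ 0.2 -0.2 -4.1] TILT 27.7 n 2366 z -54.0 -0.0 lip rel jar x,z 107.0 180.0
t 67.8 pos [732.2 122.6 286.5] ori [1.80e+02 1.60e-01 3.03e+00] open 24.7 F [ 0.2 -0.2 -4.1]
turn 0.0 shift cm [-13.43   1.16   3.65]
```

View pics/d43c.png

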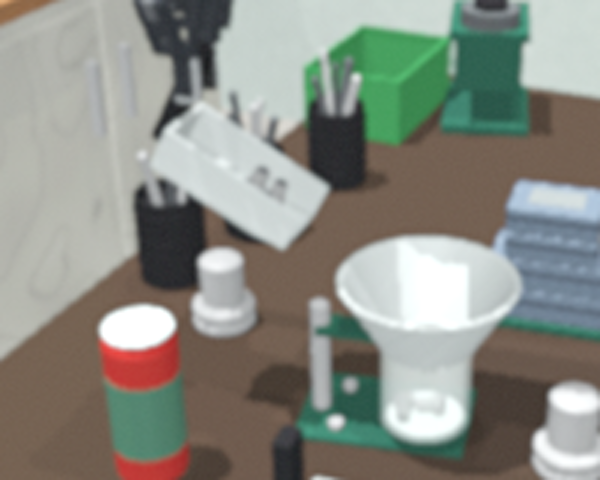

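Two studs have slid onto the spout ramp (crop px ~265,180), so I move gently.

Emit:
arm_command:
  targets:
    - [-0.3,0,0,0]
    - [-0.6,0.1,0,0]
    - [-1,0.1,0,0]
    - [-1.2,0.2,0,0]
    - [-1.4,0.2,0,0]
    - [-1.4,0.2,0,0]
    - [-1.4,0.2,0,0]
    - [-1.4,0.2,0,0]
    - [-1.2,0,0,0]
    - [-1,0,0.2,0]
    - [-0.8,0,0.3,0]
    - [-0.6,0,0.4,0]

```text
t: 69.05
position: [0.6099, 0.1042, 0.2792]
orientation: [-180.0, -0.0, 3.0]
wrist_force: [0.5, 0.4, -3.2]
opening: 0.0247
```

Emit:
arm_command:
  targets:
    - [-0.4,0,0.5,0]
    - [-0.2,0,0.7,0]
    - [0,0,0.7,0]
    - [0,0,0.7,0]
    - [0,0,0.2,0]
    - [0,0,0,0]
    - [0,0,0,0]

```text
t: 69.75
position: [0.6049, 0.1039, 0.2514]
orientation: [-180.0, -0.0, 3.0]
wrist_force: [-0.1, -0.1, -4.2]
opening: 0.0242
```

```bash
python3 - <<'E'
from h import *
tilt(grab("wrist","w44"))
f=grab("side"); cv2.imwrite("pics/d44c.png",cv2.resize(f["img"][100:260,150:350],None,fx=3,fy=3,interpolation=cv2.INTER_CUBIC))
E
```

```text
t 69.8 pos [604.9 103.9 251.7] open 24.3 F [-0.3  0.9 -2.1] TILT 27.7 n 2439 z -55.0 -0.0 lip rel jar x,z -21.0 146.0
```

View pics/d44c.png

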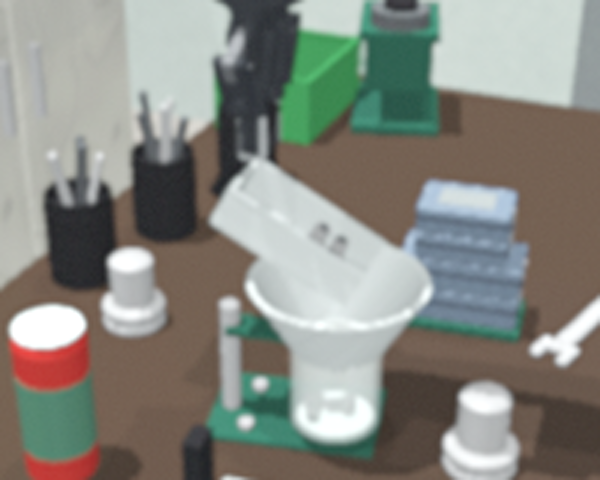

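Emit:
arm_command:
  targets:
    - [0,0,0.8,0]
    - [0,0,0.8,0]
    - [0,0,0.8,0]
    - [-0.5,0,0.2,0]
    - [-0.5,0,0,0]
    - [-0.5,0,0,0]
    - [-0.5,0,0,0]
    - [-0.5,0,0,0]
    - [-0.5,0,0,0]
    - [0,0,0,0]
  force: 20

```text
t: 70.85
position: [0.575, 0.1022, 0.2264]
orientation: [180.0, -0.2, 3.0]
wrist_force: [1.0, -0.1, -1.4]
opening: 0.0244
```

Emit:
arm_command:
  targets:
    - [-0.5,0,-0.2,0]
    - [-0.5,0,-0.2,0]
    - [-0.5,0,-0.2,0]
    - [0,0,0,0]
    - [0,0,0,0]

```text
t: 71.35
position: [0.5629, 0.1011, 0.2345]
orientation: [180.0, -0.6, 3.0]
wrist_force: [7.2, -1.1, 0.1]
opening: 0.0247
```

```bash
python3 - <<'E'
from h import *
tilt(grab("wrist","w45"))
E
```

```text
t 71.4 pos [562.9 101.2 234.5] open 24.4 F [ 7.6 -0.6  1. ] TILT 32.4 n 2550 z -53.0 -0.0 lip rel jar x,z -52.0 121.0
```

Emit:
arm_command:
  targets:
    - [-0.45,0,-0.3,0]
    - [-0.45,0,-0.25,0]
    - [-0.45,0,-0.2,0]
    - [-0.45,0,-0.2,0]
    - [-0.45,0,-0.15,0]
    - [-0.45,0,-0.15,0]
    - [0,0,0,0]
    - [0,0,0,0]

```text
t: 72.2
position: [0.5382, 0.0994, 0.2496]
orientation: [179.9, -1.0, 3.0]
wrist_force: [11.1, -3.1, 6.3]
opening: 0.0244
```

```bash
python3 - <<'E'
from h import *
tilt(grab("wrist","w46"))
f=grab("side"); cv2.imwrite("pics/d46c.png",cv2.resize(f["img"][100:260,150:350],None,fx=3,fy=3,interpolation=cv2.INTER_CUBIC))
E
```

```text
t 72.25 pos [538.2  99.3 249.6] open 24.5 F [11.2 -2.2  6. ] TILT 42.9 n 2767 z -43.0 -0.0 lip rel jar x,z -51.0 125.0
```

View pics/d46c.png

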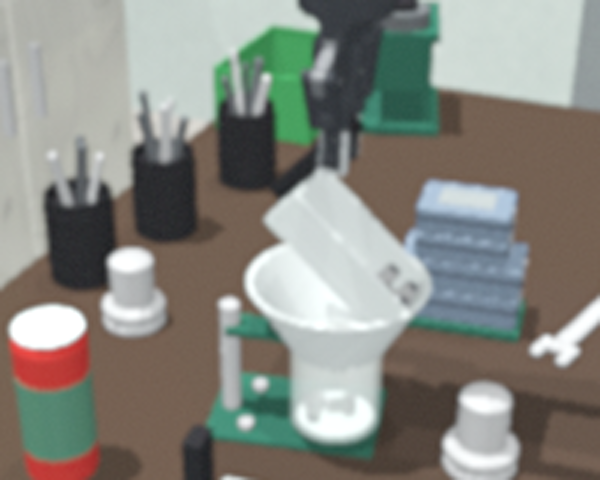

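Emit:
arm_command:
  targets:
    - [0.5,0,0.3,0]
    - [0.5,0,0.5,0]
    - [0.5,0,0.5,0]
    - [0.3,0,0.3,0]
    - [0,0,0,0]
    - [-0.4,0,0,0]
    - [-0.5,0,-0.1,0]
    - [-0.5,0,-0.2,0]
    - [-0.5,0,-0.2,0]
    - [-0.3,0,-0.1,0]
    - [0,0,0,0]
    - [0,0,0,0]

```text
t: 73.5
position: [0.5326, 0.0995, 0.2378]
orientation: [179.9, -0.7, 3.0]
wrist_force: [8.6, -2.6, 5.9]
opening: 0.0243
```

```bash
python3 - <<'E'
from h import *
tilt(grab("wrist","w47"))
f=grab("side"); cv2.imwrite("pics/d47c.png",cv2.resize(f["img"][100:260,150:350],None,fx=3,fy=3,interpolation=cv2.INTER_CUBIC))
E
```

```text
t 73.55 pos [532.6  99.5 237.8] open 24.5 F [ 8.6 -2.5  5.7] TILT 50.9 n 2840 z -35.0 -0.0 lip rel jar x,z -36.0 107.0
```

View pics/d47c.png

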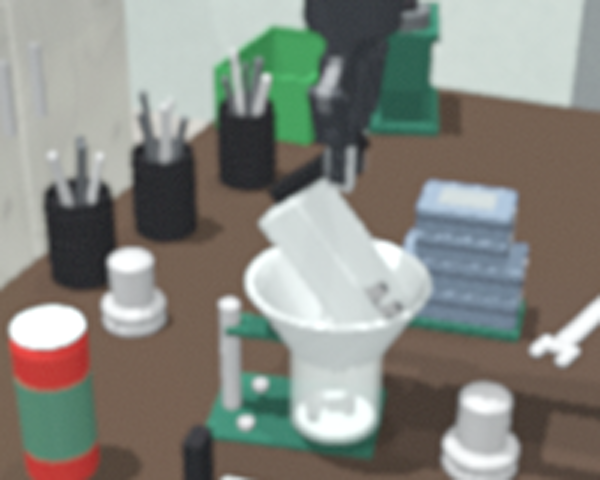

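Tilt 51° with the lip lower in the funnel; studs are at the lip and well below the rim. Continuing.

Emit:
arm_command:
  targets:
    - [-0.5,0,-0.15,0]
    - [-0.5,0,-0.1,0]
    - [-0.5,0,-0.1,0]
    - [-0.5,0,-0.05,0]
    - [-0.5,0,0,0]
    - [-0.5,0,0,0]
    - [-0.5,0,0,0]
    - [-0.5,0,0,0]
    - [0,0,0,0]
    - [0,0,0,0]

```text
t: 74.6
position: [0.492, 0.0976, 0.241]
orientation: [180.0, -0.6, 3.0]
wrist_force: [7.4, -1.4, 3.7]
opening: 0.0246
```

Emit:
arm_command:
  targets:
    - [0,0,0,0]
    - [0,0,0,0]
    - [0.5,0,-0.3,0]
    - [1,0,-0.4,0]
    - [1,0,-0.4,0]
    - [0.5,0,0,0]
    - [0,0,0,0]
    - [0,0,0,0]
  force: 100

```text
t: 75.4
position: [0.5183, 0.0993, 0.248]
orientation: [-180.0, 0.1, 3.0]
wrist_force: [0.6, 0.8, -2.4]
opening: 0.0247
```

```bash
python3 - <<'E'
from h import *
tilt(grab("wrist","w48"))
f=grab("side"); cv2.imwrite("pics/d48c.png",cv2.resize(f["img"][100:260,150:350],None,fx=3,fy=3,interpolation=cv2.INTER_CUBIC))
f=grab("scene"); cv2.imwrite("pics/s48c.png",cv2.resize(f["img"][130:270,200:360],None,fx=4,fy=4,interpolation=cv2.INTER_CUBIC))
E
```

```text
t 75.45 pos [518.2  99.4 248.1] open 24.2 F [ 0.9 -0.3 -2.3] TILT 66.1 n 2338 z -16.0 -0.0 lip rel jar x,z -10.0 114.0
```

View pics/d48c.png

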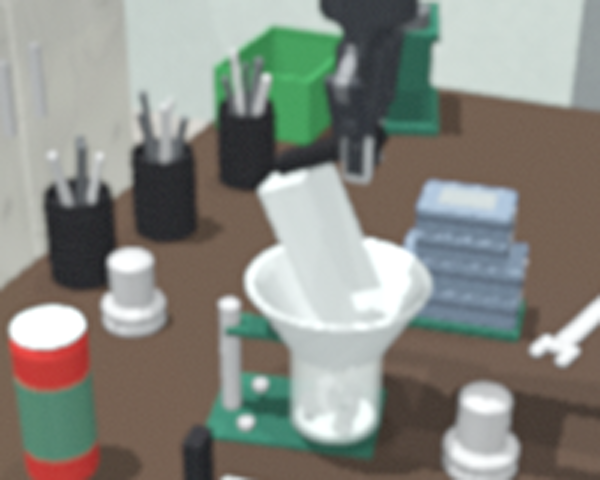

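View pics/s48c.png

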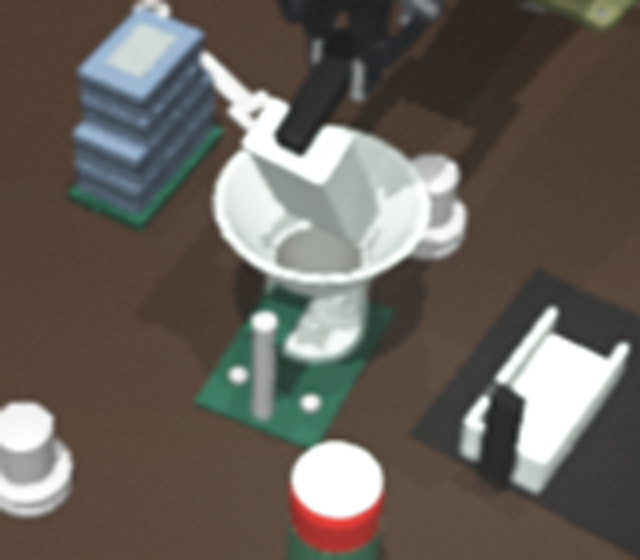

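The load is back to about 2.4 N, so it's empty, and the jar is fuller. Levelling over the rim again.

Emit:
arm_command:
  targets:
    - [0,0,-0.5,0]
    - [0,0,-0.5,0]
    - [1,0,0,0]
    - [1,0,0,0]
    - [1,0,0,0]
    - [1,0,0,0]
    - [1,0,0,0]
    - [1,0,0,0]
    - [0.7,0,0,0]
    - [0.7,0,0,0]
    - [0.7,0,0.1,0]
    - [0.7,0,0.1,0]
  force: 20

```text
t: 76.75
position: [0.6068, 0.1039, 0.259]
orientation: [180.0, 0.1, 3.0]
wrist_force: [-3.1, -0.2, 7.8]
opening: 0.0245
```

Emit:
arm_command:
  targets:
    - [0.7,0,0.1,0]
    - [0.7,0,0.2,0]
    - [0.7,0,0.2,0]
    - [0.7,0,0.2,0]
    - [0.7,0,0.3,0]
    - [0.8,0,0.3,0]
    - [0.8,0,0.3,0]
    - [0.8,0,0.4,0]
    - [0.8,0,0.4,0]
    - [0.8,0,0.4,0]
    - [0,0,0,0]
    - [0,0,0,0]

```text
t: 77.95
position: [0.6826, 0.1079, 0.2296]
orientation: [180.0, -0.2, 3.0]
wrist_force: [-0.0, -0.2, 3.7]
opening: 0.0247
```

```bash
python3 - <<'E'
from h import *
tilt(grab("wrist","w49"))
E
```

```text
t 78.0 pos [682.5 107.9 229.7] open 24.3 F [ 1.1 -0.4  4.1] TILT 16.1 n 1953 z -60.0 -0.0 lip rel jar x,z 34.0 144.0
```

Emit:
arm_command:
  targets:
    - [0.4,0,0.5,0]
    - [0.4,0,0.5,0]
    - [0.3,0,0.5,0]
    - [0.2,0,0.5,0]
    - [0,0,0.6,0]
    - [0,0,0,0]
    - [0,0,0,0]
    - [0,0,-1,0]
    - [0,0,-2,0]
    - [0,0,-2,0]
    - [0,0,0,0]
    - [0,0,0,0]

```text
t: 79.2
position: [0.6941, 0.1086, 0.2517]
orientation: [-180.0, 0.0, 3.0]
wrist_force: [-0.2, -0.4, -2.7]
opening: 0.0243
```

```bash
python3 - <<'E'
from h import *
f=grab("wrist","w50");tilt(f)
plan(519,402.5,253,-6.5)
E
```

```text
t 79.25 pos [693.7 108.6 250.6] open 24.5 F [-0.4  0.2 -2.4] TILT 3.0 n 1390 z -63.0 -0.0 lip rel jar x,z 24.0 193.0
t 79.25 pos [693.7 108.6 250.6] ori [-1.80e+02  1.50e-01  3.02e+00] open 24.5 F [-0.4  0.2 -2.4]
turn 0.166 shift cm [-20.68 -27.22  -0.24]
```

View pics/w50.png

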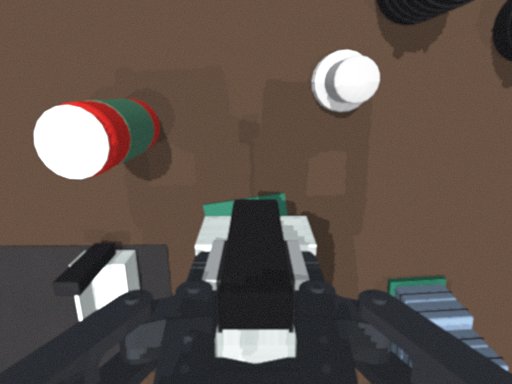

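Emit:
arm_command:
  targets:
    - [-1,-1.2,0,0.083]
    - [-2,-2.6,0,0.083]
    - [-2.2,-2.9,0,0]
    - [-2.2,-2.9,0,0]
    - [-2.2,-2.9,0,0]
    - [-2.2,-2.9,0,0]
    - [-2.2,-2.9,0,0]
    - [-2.2,-2.9,0,0]
    - [-2.2,-2.9,0,0]
    - [-1.5,-2,0,0]
    - [-0.8,-1.1,0,0]
    - [0,0,0,0]
  force: 80

```text
t: 80.45
position: [0.5139, 0.3999, 0.251]
orientation: [179.9, 0.1, -6.4]
wrist_force: [1.1, 0.7, -2.3]
opening: 0.0244
```

Emit:
arm_command:
  targets:
    - [0,0,0,0]
    - [0,0,0,0]

```text
t: 80.65
position: [0.5159, 0.398, 0.2523]
orientation: [180.0, 0.0, -6.6]
wrist_force: [0.2, 0.4, -1.6]
opening: 0.0243
```

```bash
python3 - <<'E'
from h import *
f=grab("wrist","w51");tilt(f)
plan(519,402.5,85,-6.5)
E
```

```text
t 80.7 pos [516.  398.  252.5] open 24.3 F [-0.2  0.1 -2.7] TILT 3.1 n 1426 z -64.0 -0.0 lip rel jar x,z -154.0 194.0
t 80.7 pos [516.  398.  252.5] ori [179.97   0.    -6.58] open 24.3 F [-0.2  0.1 -2.7]
turn -0.001 shift cm [ 0.25 -0.48 16.75]
```

View pics/w51.png

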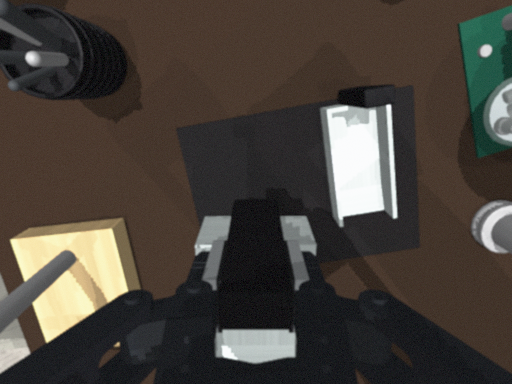

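Emit:
arm_command:
  targets:
    - [0.25,-0.4,1,0]
    - [0,0,3,0]
    - [0,0,3,0]
    - [0,0,3,0]
    - [0,0,3,0]
    - [0,0,2.5,0]
    - [0,0,1,0]
    - [0,0,0,0]
    - [0,0,0,0]
    - [0,0,0,0]

```text
t: 81.7
position: [0.5195, 0.4036, 0.09]
orientation: [-179.9, -0.2, -6.5]
wrist_force: [1.0, 0.7, -2.0]
opening: 0.0245
```

Emit:
arm_command:
  targets:
    - [0,0,0.5,0]
    - [0,0,0.5,0]
    - [0,0,0.5,0]
    - [0,0,0.4,0]
    - [0,0,0.2,0]
    - [0,0,0,0]
    - [0,0,0,0]
  force: 20

```text
t: 82.4
position: [0.5182, 0.4029, 0.0668]
orientation: [-180.0, -0.0, -6.5]
wrist_force: [-1.0, -0.2, -1.6]
opening: 0.0246
```

```bash
python3 - <<'E'
from h import *
f=grab("wrist","w52");tilt(f)
E
```

```text
t 82.45 pos [518.2 402.9  66.8] open 24.8 F [-0.6 -0.3 -0.9] TILT 2.9 n 1434 z -64.0 -0.0 lip rel jar x,z -152.0 9.0
```

Emit:
arm_command:
  targets:
    - [0,0,0.25,0]
    - [0,0,0.25,0]
    - [0,0,0.2,0]
    - [0,0,0,0]
    - [0,0,0,0]

```text
t: 82.95
position: [0.5206, 0.4035, 0.0637]
orientation: [-179.9, -0.2, -6.5]
wrist_force: [1.2, -3.1, 9.9]
opening: 0.0246
```

```bash
python3 - <<'E'
from h import *
f=grab("wrist","w53");tilt(f)
E
```

```text
t 83.0 pos [520.6 403.4  63.7] open 24.8 F [ 2.5 -2.7 11. ] TILT 1.4 n 1328 z -63.0 -0.0 lip rel jar x,z -151.0 9.0
```

Emit:
arm_command:
  targets:
    - [0,0,0.15,0]
    - [0,0,0,0]
    - [0,0,0,0]

```text
t: 83.3
position: [0.5213, 0.4038, 0.0622]
orientation: [-179.8, -0.3, -6.5]
wrist_force: [3.6, -2.1, 8.6]
opening: 0.0248
```

Emit:
arm_command:
  targets:
    - [0,0,0,0]
    - [0,0,0,0]
    - [0,0,0,0]
    - [0,0,0,0]
    - [0,0,0,0]
    - [0,0,0,0]
    - [0,0,-3,0]
    - [0,0,-4,0]
    - [0,0,-4,0]
    - [0,0,-4,0]
    - [0,0,0,0]
    - [0,0,0,0]
  fingers: -1

```text
t: 84.5
position: [0.5187, 0.4033, 0.21]
orientation: [-179.9, -0.1, -6.5]
wrist_force: [-0.6, 0.8, 0.1]
opening: 0.0854
```

```bash
python3 - <<'E'
from h import *
f=grab("wrist","w54");trays(f)
plan(538,100,290,3)
f=grab("scene","s54");cases(f)
E
```

```text
handletop [407. 100.] 926 0.1062 [575.2 288.2  26.2  16.  -86.3] [575.3 289.2  28.3  16.3 -86.4]
handletop [255. 184.] 693 0.1061 [525.6 402.9  24.8  15.6  84.4] [526.1 403.   24.5  16.5  83.5]
walls [351. 169.] 950 0.042 [501.2 300.7 130.6  30.7   3. ] [502.4 313.9 130.4  32.3  -8.6]
walls [414. 172.] 982 0.0417 [500.2 253.4 122.    5.3   3.5] [499.7 254.4 122.5   8.    3.2]
walls [227. 229.] 643 0.0419 [456.3 440.2 130.9  15.2 -11. ] [456.8 440.  132.4  15.2 -11.1]
walls [285. 227.] 638 0.042 [450.8 386.4 129.3  15.6  -5.4] [450.8 385.9 130.9  15.2  -4.9]
t 84.55 pos [517.8 402.7 207.8] ori [ 1.7998e+02  3.0000e-02 -6.4800e+00] open 85.4 F [-0.3  0.5 -1. ]
turn -0.166 shift cm [ 0.43 30.33 -8.22]
case [235. 160.] 1012 ztop 0.1257 depth [ 487.9 -115.3   93.3   63.5    7.8] ray [ 487.9 -116.2  102.4   67.9    7.9]
case [493. 196.] 1000 ztop 0.0892 depth [116.2 602.2 155.   73.6  18.9] ray [117.7 602.4 155.   73.5  17.8]
```

View pics/w54.png

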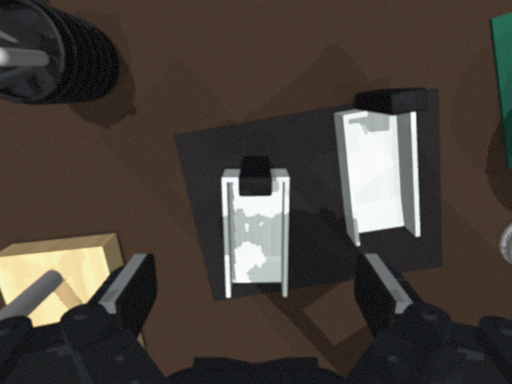

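View pics/s54.png

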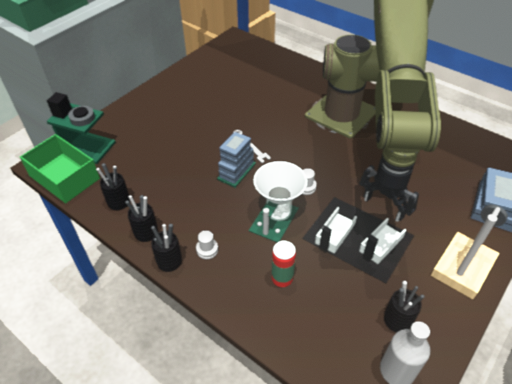

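Both trays are empty and flat on the mat. Looking down the funnel.

Emit:
arm_command:
  targets:
    - [0,0,-3,0]
    - [0,0,-4,0]
    - [0,2,-3,-0.083]
    - [0,4,0,-0.083]
    - [0,4,0,0]
    - [0,4,0,0]
    - [0,4,0,0]
    - [0,4,0,0]
    - [0,4,0,0]
    - [0,3.5,0,0]
    - [0,0,0,0]
    - [0,0,0,0]

```text
t: 85.8
position: [0.5265, 0.1079, 0.3063]
orientation: [-180.0, 0.2, 2.9]
wrist_force: [0.9, 0.5, 0.8]
opening: 0.0853
```

```bash
python3 - <<'E'
from h import *
f=grab("wrist","w55"); s=robot.state();print(s["t"],s["position"],s["opening"])
P=cloud(f);m=(np.hypot(P[...,0]-.5375,P[...,1]-.0998)<.034)
print("max/percentiles z inside throat radius",np.percentile(P[...,2][m],[2,20,50,80,98,100]).round(3))
tops(f,.134,.006)
g=grab("side"); cv2.imwrite("pics/d55c.png",cv2.resize(g["img"][150:270,180:340],None,fx=4,fy=4,interpolation=cv2.INTER_CUBIC))
E
```

```text
85.85 [0.52661754 0.10860186 0.30661449] 0.08527671095114162
max/percentiles z inside throat radius [0.007 0.073 0.385 0.39  0.395 0.397]
top [268. 163.] 4013 z 0.1342 depth [536.8  98.  138.4 137.7   6.7] ray [536.   97.8 140.1 139.9   6.1]
top [476. 222.] 5401 z 0.1355 depth [ 483.9 -117.    91.9   62.8    7.2] ray [ 485.1 -115.6   91.8   64.9    7. ]
```

View pics/w55.png

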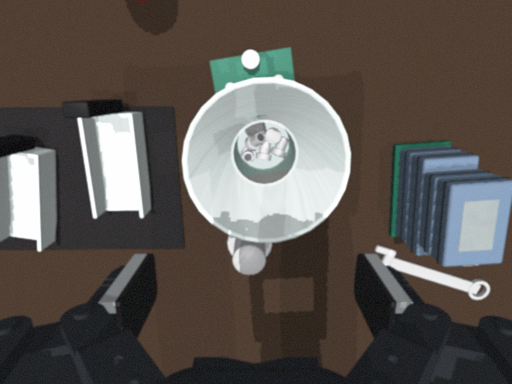

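View pics/d55c.png

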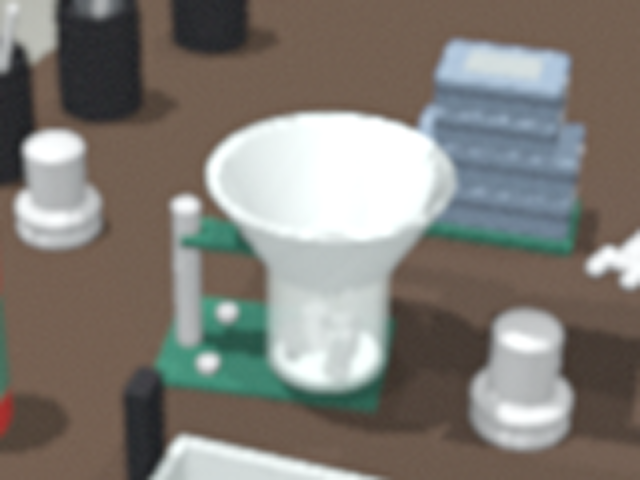

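```bash
python3 - <<'E'
from h import *
f=grab("wrist"); P=cloud(f)
cv2.imwrite("pics/w55c.png",cv2.resize(f["img"][110:200,220:315],None,fx=6,fy=6,interpolation=cv2.INTER_CUBIC))
v,u=np.mgrid[:384,:512]; m=(np.hypot(u-265,v-150)<27)
print("z in mouth view",np.percentile(P[...,2][m],[1,25,50,75,95,99,100]).round(3))
E
```

```text
z in mouth view [nan nan nan nan nan nan nan]
```

View pics/w55c.png

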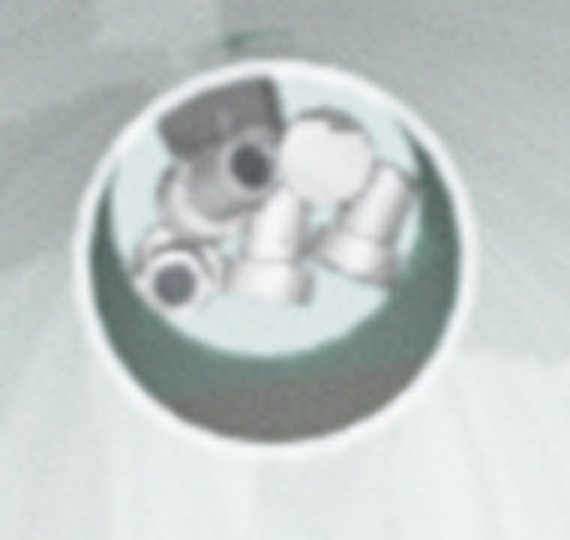

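```bash
python3 - <<'E'
from h import *
f=grab("wrist"); P=cloud(f)
v,u=np.mgrid[:384,:512]; m=(np.hypot(u-265,v-148)<25)
print("z",np.nanpercentile(P[...,2][m],[1,25,50,75,95,99,100]).round(3))
Q=P[m];Q=Q[Q[:,2]>.04];print(len(Q),Q[::20].round(3).tolist()[:8])
g=grab("scene");C=cloud(g)
q=C[(C[...,2]>.13)&(C[...,2]<.145)&(C[...,0]>.65)&(C[...,0]<.85)&(C[...,1]>.15)&(C[...,1]<.35)];print("can",q.min(0).round(3),q.max(0).round(3))
E
```

```text
z [0.006 0.008 0.022 0.028 0.033 0.038 0.04 ]
0 []
can [0.697 0.222 0.13 ] [0.754 0.277 0.144]
```

```bash
python3 - <<'E'
from h import *
print(robot.close_job(), robot.state()["t"])
E
```

```text
the job is handed in; nothing more can be done
the job is handed in; nothing more can be done
```

I finished both jobs and handed in at about 86 s of the 210 s allowed. No verdict was reported.

- **Cases:** I stacked the two large cases and then the two small ones on the green plate, which I measured at (484, −117) mm, turned 7°. The last check put the top case at (483.9, −117.0) mm, turned 7.2°, with its top at 135.5 mm against an expected 134 mm. I measured each case as it was placed, and after that only the top one. The pictures showed the layers below still in line.
- **Trays and studs:**
  - **Pouring:** The commands can't tilt the tool, and the tray held level even at the lightest grip. So I tipped each tray by pivoting its lip on the steel post and then against the far wall of the funnel, up to about 67°.
  - **Putting back:** I levelled each tray on the funnel rim and set it back flat on the mat.
- **Stud check:** The last view into the jar shows six studs (two from tray_a, four from tray_b). All lie below 40 mm, against the 78 mm limit.
- **Tray check:** Both trays are empty and upright, with wall tops at 42 mm and handle tops at 106 mm. Their centres are about 25–30 mm from the mat's centre in x and 60–65 mm in y.
- **Bystanders:** The spray can's measured position is unchanged. I checked the tool holders only in the pictures, where they stand as before.

Tray_a came down about 10 mm and tray_b about 7 mm from where they started; both are still inside the limits.

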